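Identify a specimen block and press it into the sensor corner

TASK

Pick up the dark grey specimen block and show the code reader first its blue-marked side and then its yellow-marked side, each mark held upright, still and square in front of the window at the reading distance (above the red cross line) for about a second, without touching the reader. Then stand the block on the test stage and press it squarely but gently into the corner, any two sides against the two copper spring plates, until both plates are pushed in at least half of their travel. Finish while still gripping the block and pressing it there, do not let go; leave the bottle, cup and dish where they are.

Things in the scene. Friction and masses are not known exactly. Their poses are not given: they have to be found in the camera images.
- specimen: loose dark grey plastic block 50 x 50 mm, 90 mm tall, upright, 0.2 to 0.4 kg; origin at the centre of its underside, z up. Blue 30 mm square mark low on its +x side, yellow one low on its +y side; a small tab of the same colour on the top face lies along each marked side. Grip it about 65 mm above its underside: the fingers then clear the marks and pass over the stage's plates and housings
- blue_mark (a point): centre of the blue mark, on the block's +x side, 25 mm from the block's axis and 22 mm above its underside; axes as the block's
- yellow_mark (a point): centre of the yellow mark, on the block's +y side, 25 mm from the block's axis and 22 mm above its underside; axes as the block's
- reader: fixed white code reader, 70 (x) x 90 (y) x 105 mm tall, blue top; origin at the centre of its underside. The black window with a round glass and a red dot is on its -x side and looks along its -x; a thin flat strip with a red cross line lies on the table before it
- read_point (a point): where a mark is read: on the window's axis 50 mm in front of the window, 65 mm above the table, straight above the red cross line; axes as the reader's. The mark's centre belongs here, its side facing the window (the block's axis then lies 25 mm farther out along the reader's -x)
- stage: fixed aluminium plate 150 x 150 mm, top 12 mm above the table; origin on the table, plate from -67 to +83 mm in its x and y. Two upright copper plates form a corner open to -x and -y: relaxed, the far plate's face is at x = +30 mm, the side plate's at y = +30 mm; tops 40 mm above the table. White housings, 42 mm high from the table, stand behind them from 49 to 65 mm
- far_face (a point): centre of the pressed face of the far copper plate (42 mm wide, 26 mm tall, 8 mm thick), 26 mm above the table; the plate faces the stage's -x, is centred at stage y = 0 and slides along the stage's +x when pressed; axes as the stage's
- side_face (a point): centre of the pressed face of the side copper plate (42 mm wide, 26 mm tall, 8 mm thick), 26 mm above the table; the plate faces the stage's -y, is centred at stage x = 0 and slides along the stage's +y when pressed; axes as the stage's
- far_plate (a joint): how far the far copper plate is pushed in, m: 0 = relaxed, 0.008 = end of its travel; light spring, about 1.2 N per mm (half travel about 5 N), solid at the end. Springs back when left alone
- side_plate (a joint): how far the side copper plate is pushed in, m: 0 = relaxed, 0.008 = end of its travel; light spring, about 1.2 N per mm (half travel about 5 N), solid at the end. Springs back when left alone
- bottle: loose white plastic bottle, 60 mm across, 120 mm tall, bystander; origin at the centre of its underside
- cup: loose open steel cup, 60 mm across, 60 mm tall, bystander; origin at the centre of its underside
- dish: loose white ceramic crucible, 44 mm across at the top, 30 mm tall, bystander; origin at the centre of its underside

How it is judged:
By the outcome, as a careful person would: the job done as asked, in the order asked, and still so for the second after the job is handed in, while the arm keeps its last pose, push and grip.
It also fails if it takes over 51 s, if anything falls off the work surface, if the arm or the gripper's body presses on something with over 40 N, if the wrist force passes 120 N, or if a joint passes its speed limit or range.

ROBOT

A 7-joint arm with a two-finger parallel gripper is mounted at the origin on the work surface. World frame = base frame: x ahead of the robot, y to its left, z up, the work surface at z = 0. Lengths are in mm, angles in degrees, forces in N, time in s.
With the tool pointing down it reaches from about 425 to 925 mm from the base axis. Payload 6.8 kg.
Tool frame: the origin (TCP) lies midway between the tips of the shut fingers; the grasp point (between the pads) lies 19 mm behind it (arm.pinch_z is the distance from the TCP to the grasp point, in mm); z points along the fingers, x is the direction in which the jaws open and shut, and the axes are right-handed (so a half turn about z gives the same grasp; the last joint's range is limited). The gripper opens to 85 mm and grips with 20 to 120 N. Pads are 22 mm wide; open, the fingers measure 114 mm over their backs; the gripper's body (76 mm by 85 mm) begins 54 mm behind the grasp point. The pads swing forward as they close: fully open they stand 13 mm farther back than shut.
Start: joints at [69.723, 27.33, 1.283, 89.118, -0.659, 63.558, -4.761], TCP at [164.257, -654.726, 231.308] pointing down, gripper open.
Joint ranges: [-169.35, 169.35], [-19.33, 120.38], [-80.79, 83.38], [13.8, 139.57], [-78.32, 258.32], [9.67, 109.79], [-169.56, 169.56]. Speed limits (degrees/s): [136.94, 136.94, 180, 180, 180, 180, 180].

INTERFACE

Orientations are given as a 3x3 rotation matrix whose columns are the frame's x, y, z axes.
In Python, from station import telemetry, eyes, arm gives the robot as it stands.
- The arm moves only by the tool carry_out, never from a script. Its argument "steps" is text: rows parted by semicolons, each of 5 numbers parted by spaces: the finger opening in m, from 0 to 0.0854, then the shift along the tool's x, y, z in m, then the turn about the tool's z in rad. A call has 1 to 10 rows; each row shifts and turns the pose as measured when the row begins, along the tool's axes as they then stand; what a row does not reach is not made up. A row lasts 1/10 s, in which the tool goes at most 50 mm and 8.59 degrees, less where a joint would pass 70% of its speed; a pose out of reach is approached as far as the arm can. A call is refused whole if a number of a shift passes 0.05 or a number of a turn 0.15, either way. A call with a gripper value outside its range is refused whole. The fingers move at their own pace and stop on an object; "squeeze" is the grip in N (left out, the last holds). Time passes only in rows, so rows that do not move let the fingers close. It gives the time, the measured TCP pose, the force and the opening at its end, in the units of the state.
- telemetry.state(): the state, without advancing time (a new reading comes with each control period).
- eyes.get_image(name): name is "scene" or "top"; returns a dict with "frame" (420x560x3 uint8, red, green, blue), "mtx" (3x3 intrinsics, pixels), "dist_coeffs" ([k1, k2, p1, p2, k3] as OpenCV has them; the pictures are not rectified), "origin" and "rotation" of the camera in the world. Camera axes: x right, y down, z forward; pixel columns grow to the right and rows downward; lengths in mm; the calibration is good to about 2 mm. A picture is of the moment at which its call begins. There is no depth.
- arm.job_done(): hands the job in, once; it reports no verdict.
The state is a dict: "t": time; "joints": joint angles; "dq": joint speeds; "effort": joint torques, N m; "position": TCP position; "ee_rot": TCP orientation; "contact_force": force on the tool from outside, world axes, zero at the start; "moment": the same for the moment, N m; "gripper_width": opening from 0.0 (shut) to 1.0 (fully open).
Only numpy, scipy, OpenCV 4.12 (cv2) and the standard library are available. Lean on these libraries where they do the work, as an engineer would, in place of code of your own. Each camera call takes 0.05 s, during which the arm holds its last target.

## Working session

There is one attempt and no reset: what is moved stays moved. The work goes in short steps, Python scripts to look and compute and a tool call to move; the robot and the scene stay as the last step left them, time stands still between calls to the robot, and variables do not carry over. Pictures are saved under pics/ and viewed, and the job is handed in when it is done.

Besides the shell and the picture viewer there is one more tool, called after "Call:" as name(argument=value, ...), one argument or row to a line, values as JSON. carry_out: Moves the arm, as the interface text tells. Its arguments: {"type":"object","properties":{"steps":{"type":"string"},"squeeze":{"type":"number"}},"required":["steps"]}

```bash
ls; mkdir -p pics; python3 - <<'E'
from station import telemetry, eyes, arm
import cv2,numpy as np
s=telemetry.state()
print({k:np.round(v,3).tolist() for k,v in s.items()}, arm.pinch_z)
for n in("scene","top"):
    d=eyes.get_image(n); cv2.imwrite(f"pics/{n}0.png",d["frame"][:,:,::-1]); 
    np.savez(f"{n}0.npz",**d)
    print(n,d["mtx"],d["dist_coeffs"],d["origin"],d["rotation"])
E
```

```text
pics
{'t': 0.0, 'joints': [69.724, 27.376, 1.283, 89.18, -0.657, 63.559, -4.762], 'dq': [0.057, 0.084, -0.009, -0.006, 0.066, -0.039, 0.003], 'effort': [0.001, -59.644, 1.608, -28.119, 0.012, 0.009, -0.0], 'position': [164.031, -654.137, 230.314], 'ee_rot': [[0.243, -0.97, -0.001], [-0.97, -0.243, 0.002], [-0.002, 0.0, -1.0]], 'contact_force': [0.594, 0.092, -0.292], 'moment': [-0.001, -0.043, -0.007], 'gripper_width': 1.001} 18.700000000000003
scene [[539.40490257   0.         277.96883328]
 [  0.         539.40490257 205.76118527]
 [  0.           0.           1.        ]] [0.02922571 0.         0.         0.         0.        ] [1442.82115725  336.85343196 1080.90326358] [[-0.37259303  0.70498458 -0.60346597]
 [ 0.92787815  0.27270553 -0.25431051]
 [-0.01471648 -0.65469721 -0.75574797]]
top [[441.70352259   0.         281.55499461]
 [  0.         441.70352259 203.53208267]
 [  0.           0.           1.        ]] [-0.00723109  0.          0.          0.          0.        ] [ 566.38741895  -14.26422906 1159.19886604] [[-0.02968947 -0.99882486  0.03830713]
 [-0.99953701  0.02992218  0.00551588]
 [-0.00665563 -0.03812563 -0.99925079]]
```

View pics/top0.png

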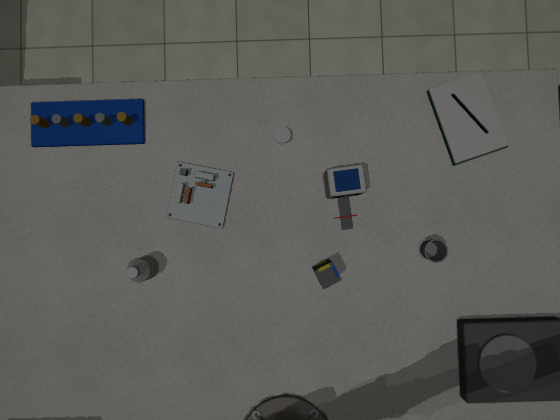

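View pics/scene0.png

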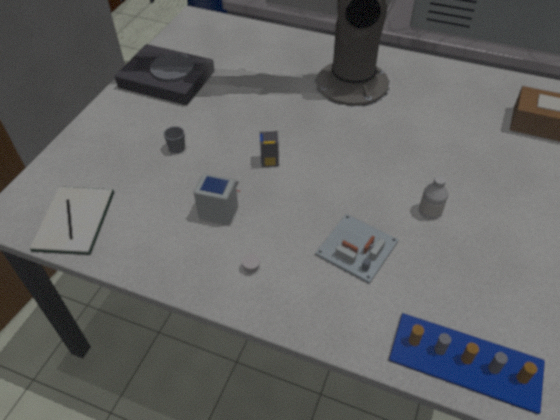

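```bash
python3 - <<'E'
import cv2,numpy as np
t=np.load("top0.npz")["frame"][:,:,::-1]; s=np.load("scene0.npz")["frame"][:,:,::-1]
def c(im,x0,y0,w,h,k,n):
    o=cv2.resize(im[y0:y0+h,x0:x0+w],None,fx=k,fy=k,interpolation=cv2.INTER_CUBIC)
    o=cv2.convertScaleAbs(o,alpha=1.5)
    for i in range(0,w,10):
        cv2.putText(o,str(x0+i),(i*k,10),0,.35,(0,255,0),1); cv2.line(o,(i*k,12),(i*k,18),(0,255,0),1)
    for i in range(0,h,10):
        cv2.putText(o,str(y0+i),(0,i*k+4),0,.35,(0,255,0),1); cv2.line(o,(24,i*k),(30,i*k),(0,255,0),1)
    cv2.imwrite(f"pics/{n}.png",o)
c(t,300,240,60,55,10,"t_spec"); c(t,310,155,70,85,7,"t_read"); c(t,160,155,80,75,8,"t_stage")
c(s,185,120,100,110,5,"s_spec"); c(s,310,205,95,80,8,"s_stage")
E
```

```text
(no output)
```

View pics/t_spec.png

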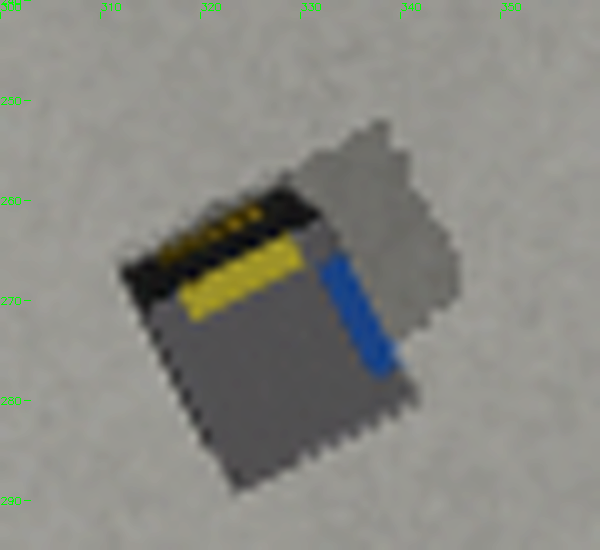

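View pics/t_read.png

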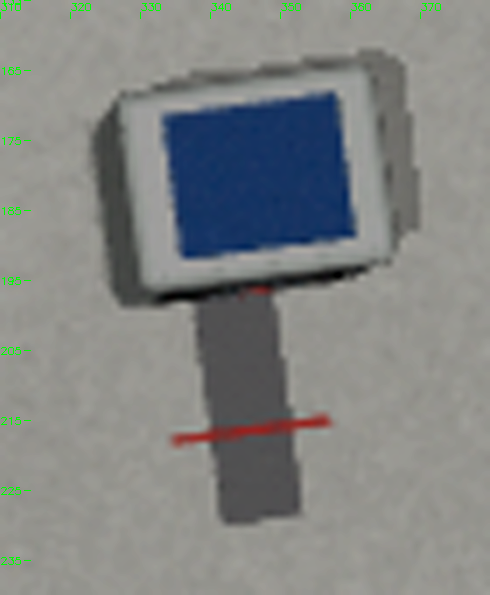

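View pics/t_stage.png

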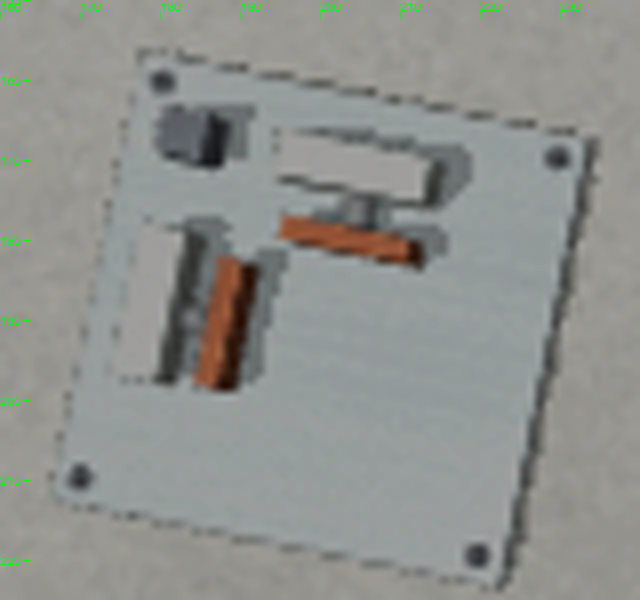

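View pics/s_spec.png

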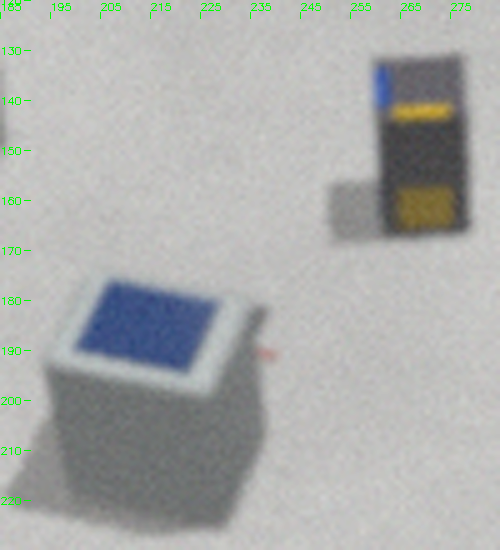

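View pics/s_stage.png

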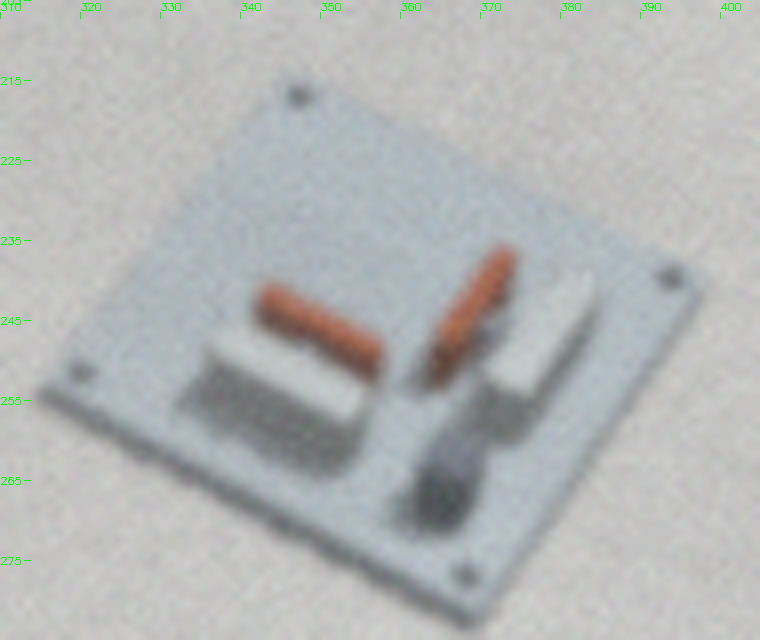

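```bash
cat > h.py <<'E'
import cv2,numpy as np
from scipy.optimize import least_squares
cams={n:dict(np.load(f"{n}0.npz")) for n in("top","scene")}
def proj(c,P):
    c=cams[c]; R=c["rotation"].T; t=-R@c["origin"]
    return cv2.projectPoints(np.float64(P).reshape(-1,1,3),cv2.Rodrigues(R)[0],t,c["mtx"],c["dist_coeffs"])[0].reshape(-1,2)
def fit(obs,x0):
    # obs: list (cam, px, local xyz)
    def W(p,L):
        a=p[2]; L=np.float64(L); return np.c_[p[0]+np.cos(a)*L[:,0]-np.sin(a)*L[:,1],p[1]+np.sin(a)*L[:,0]+np.cos(a)*L[:,1],L[:,2]]
    def f(p):
        r=[]
        for n in("top","scene"):
            o=[q for q in obs if q[0]==n]
            if o: r.append((proj(n,W(p,[q[2] for q in o]))-np.float64([q[1] for q in o])))
        return np.vstack(r).ravel()
    s=least_squares(f,x0,loss="soft_l1")
    return s.x,f(s.x).reshape(-1,2)
def cr(cam,k,x0,y0,lst):
    return [(cam,((a+.5)/k-.5+x0,(b+.5)/k-.5+y0),L) for a,b,L in lst]
E
cat > fit0.py <<'E'
from h import *
np.set_printoptions(precision=1,suppress=True)
S=cr("top",10,300,240,[(150,308,(-25,25,90)),(325,225,(25,25,90)),(418,403,(25,-25,90)),(238,490,(-25,-25,90)),(122,268,(-25,25,0)),(290,185,(25,25,0))])
S2=cr("scene",5,185,120,[(382,120,(25,25,90)),(468,118,(-25,25,90)),(375,60,(25,-25,90)),(462,57,(-25,-25,90)),(382,235,(25,25,0)),(468,230,(-25,25,0)),(427,207,(0,25,22))])
R=cr("top",7,310,155,[(122,95,(35,45,105)),(365,66,(35,-45,105)),(392,258,(-35,-45,105)),(143,290,(-35,45,105)),(252,430,(-85,0,1))])
R2=cr("scene",5,185,120,[(93,278,(-35,-45,105)),(250,300,(-35,45,105)),(212,395,(35,45,105)),(45,362,(35,-45,105))])
G=cr("top",8,160,155,[(140,50,(83,83,12)),(597,140,(83,-67,12)),(503,588,(-67,-67,12)),(55,497,(-67,83,12)),(282,236,(30,21,40)),(412,262,(30,-21,40)),(242,262,(21,30,40)),(217,388,(-21,30,40))])
G2=cr("scene",8,310,205,[(290,72,(-67,-67,12)),(705,285,(-67,83,12)),(472,620,(83,83,12)),(40,390,(83,-67,12))])
for nm,a,b,x0 in(("spec",S,S2,(450,-100,-1)),("reader",R,R2,(640,-150,.1)),("stage",G,G2,(600,200,-.2))):
    for o in(a,b,a+b):
        x,r=fit(o,x0); print(nm,x[:2],np.degrees(x[2]).round(2),"rms",np.sqrt((r**2).mean()).round(2))
    print(r.T)
E
python3 fit0.py
```

```text
spec [ 431.7 -114.5] -65.54 rms 0.41
spec [ 429.7 -112.8] -65.05 rms 0.51
spec [ 430.9 -113.6] -65.37 rms 0.59
[[-1.   0.1  0.1 -0.6 -0.5 -0.2 -1.6 -0.3 -0.7  0.  -0.3  0.2 -0.7]
 [ 0.4 -0.6  0.3  0.9  0.5  0.2  0.1 -0.3 -0.2 -0.3  0.8  1.   0.4]]
reader [ 658.6 -164.7] 5.91 rms 0.88
reader [ 659.4 -162.1] 6.45 rms 1.23
reader [ 658.7 -163.5] 6.39 rms 1.11
[[-2.   0.5  1.  -0.8 -0.6 -0.9  1.4 -0.1 -1.4]
 [-0.  -1.2  0.3  1.  -0.4 -2.8 -0.7  0.5  0.1]]
stage [631.2 197.9] -12.86 rms 0.33
stage [632.4 200. ] -13.14 rms 0.36
stage [631.4 198.6] -12.97 rms 0.46
[[ 0.3 -0.6 -0.4 -0.8 -0.5 -0.6  0.3  0.1 -0.8  0.  -0.1 -0.7]
 [-0.3 -0.4  0.1  0.2  0.   0.  -0.4  0.  -0.2 -0.7 -0.1 -0.9]]
```

```bash
cat > red.py <<'E'
from h import *
def ray(cam,px,z):
    c=cams[cam]; u=cv2.undistortPoints(np.float64(px).reshape(-1,1,2),c["mtx"],c["dist_coeffs"]).reshape(-1,2)
    d=np.c_[u,np.ones(len(u))]@c["rotation"].T; o=c["origin"]; return o+d*((z-o[2])/d[:,2])[:,None]
if __name__=="__main__":
    im=np.float64(cams["top"]["frame"]); w=im[:,:,0]-im[:,:,1:].max(2)
    m=np.zeros(w.shape); m[208:224,328:364]=1
    ys,xs=np.where((w>25)&(m>0)); ww=w[ys,xs]; P=ray("top",np.c_[xs,ys],0.5)
    c=(P*ww[:,None]).sum(0)/ww.sum(); vx=np.linalg.svd((P-c)[:,:2]*np.sqrt(ww)[:,None])[2][0]
    t=(P-c)[:,:2]@vx; print("line c",c,"dir",np.degrees(np.arctan2(vx[1],vx[0])),t.min(),t.max(),c[:2]+vx*(t.min()+t.max())/2)
    # blue panel on reader top & glossy corners
    for cam,box in(("top",(160,200,328,368)),("scene",(170,200,195,232))):
        f=cams[cam]["frame"].astype(float); b=f[:,:,2]-f[:,:,0]; q=np.zeros(b.shape,np.uint8); q[box[0]:box[1],box[2]:box[3]]=1
        mm=((b>40)&(q>0)).astype(np.uint8); ct=max(cv2.findContours(mm,0,1)[0],key=cv2.contourArea)
        P=ray(cam,ct.reshape(-1,2),105)[:,:2].astype(np.float32); print(cam,cv2.minAreaRect(P))
E
python3 red.py
```

```text
line c [ 5.73225551e+02 -1.75187943e+02  5.00000000e-01] dir -84.30414343957155 -28.78199007910091 27.156162311704314 [ 573.14487095 -174.37904268]
top ((659.2081298828125, -165.3473358154297), (48.156341552734375, 58.17511749267578), 5.414477348327637)
scene ((656.7642211914062, -165.35394287109375), (42.2742919921875, 52.595611572265625), 6.013390064239502)
```

```bash
cat > plan.py <<'E'
import sys,numpy as np
from station import telemetry
def yaw(R): return np.degrees(np.arctan2(R[1,0],R[0,0]))
def st():
    s=telemetry.state(); R=np.array(s["ee_rot"]); 
    print("t %.2f pos %s yaw %.2f zax %s F %s M %s g %.3f"%(s["t"],np.round(s["position"],1),yaw(R),np.round(R[:2,2],4),np.round(s["contact_force"],1),np.round(s["moment"],2),s["gripper_width"]), "j",np.round(s["joints"],0))
    return s,R
def plan(x,y,z,ps,n,op):
    s,R=st(); p=np.array(s["position"]); d=np.array([x,y,z])-p
    dy=(ps-yaw(R)+180)%360-180; out=[]
    for i in range(n):
        a=np.radians(yaw(R)+dy*i/n); X=np.array([np.cos(a),np.sin(a),0]);Y=np.array([np.sin(a),-np.cos(a),0])
        e=d/n/1000
        out.append("%g %.3f %.3f %.3f %.3f"%(op,e@X,e@Y,-e[2],-np.radians(dy/n)))
    print("dist",np.round(d,1),"turn",round(dy,1)); print("; ".join(out))
if __name__=="__main__":
    a=[float(v) for v in sys.argv[1:]]
    plan(*a[:4],int(a[4]),a[5]) if a else st()
E
python3 plan.py 380 -420 200 -76 10 0.0854
```

```text
t 0.10 pos [ 164.1 -654.2  230.4] yaw -75.91 zax [-0.0005  0.0016] F [ 0.3 -0.5 -0.5] M [-0.    0.05  0.03] g 1.000 j [70. 27.  1. 89. -1. 64. -5.]
dist [215.9 234.2 -30.4] turn -0.1
0.0854 -0.017 -0.027 0.003 0.000; 0.0854 -0.017 -0.027 0.003 0.000; 0.0854 -0.017 -0.027 0.003 0.000; 0.0854 -0.017 -0.027 0.003 0.000; 0.0854 -0.017 -0.027 0.003 0.000; 0.0854 -0.017 -0.027 0.003 0.000; 0.0854 -0.017 -0.027 0.003 0.000; 0.0854 -0.017 -0.027 0.003 0.000; 0.0854 -0.017 -0.027 0.003 0.000; 0.0854 -0.017 -0.027 0.003 0.000
```

Call:
carry_out(
  steps="0.0854 -0.017 -0.027 0.003 0; 0.0854 -0.017 -0.027 0.003 0; 0.0854 -0.017 -0.027 0.003 0; 0.0854 -0.017 -0.027 0.003 0; 0.0854 -0.017 -0.027 0.003 0; 0.0854 -0.017 -0.027 0.003 0; 0.0854 -0.017 -0.027 0.003 0; 0.0854 -0.017 -0.027 0.003 0; 0.0854 -0.017 -0.027 0.003 0; 0.0854 -0.017 -0.027 0.003 0",
)

```text
t: 1.1
position: [385.5, -417.8, 194.7]
ee_rot: [[0.232, -0.973, -0.008], [-0.973, -0.232, 0.005], [-0.007, 0.006, -1.0]]
contact_force: [0.2, -0.2, -0.2]
gripper_width: 0.999
```

```bash
python3 plan.py 431 -114 150 -65.4 10 0.0854
```

```text
t 1.10 pos [ 385.5 -417.8  194.7] yaw -76.57 zax [-0.0077  0.0052] F [ 0.2 -0.2 -0.2] M [ 0.    0.   -0.02] g 0.999 j [ 45.  20.  -5. 105.   2.  55. -38.]
dist [ 45.5 303.8 -44.7] turn 11.2
0.0854 -0.028 -0.011 0.004 -0.019; 0.0854 -0.028 -0.012 0.004 -0.019; 0.0854 -0.028 -0.013 0.004 -0.019; 0.0854 -0.028 -0.013 0.004 -0.019; 0.0854 -0.028 -0.014 0.004 -0.019; 0.0854 -0.027 -0.014 0.004 -0.019; 0.0854 -0.027 -0.015 0.004 -0.019; 0.0854 -0.027 -0.015 0.004 -0.019; 0.0854 -0.026 -0.016 0.004 -0.019; 0.0854 -0.026 -0.016 0.004 -0.019
```

Call:
carry_out(
  steps="0.0854 -0.028 -0.011 0.004 -0.019; 0.0854 -0.028 -0.012 0.004 -0.019; 0.0854 -0.028 -0.013 0.004 -0.019; 0.0854 -0.028 -0.013 0.004 -0.019; 0.0854 -0.028 -0.014 0.004 -0.019; 0.0854 -0.027 -0.014 0.004 -0.019; 0.0854 -0.027 -0.015 0.004 -0.019; 0.0854 -0.027 -0.015 0.004 -0.019; 0.0854 -0.026 -0.016 0.004 -0.019; 0.0854 -0.026 -0.016 0.004 -0.019",
)

```text
t: 2.1
position: [431.3, -100.4, 152.5]
ee_rot: [[0.421, -0.907, -0.01], [-0.907, -0.421, 0.007], [-0.01, 0.006, -1.0]]
contact_force: [-0.5, 0.3, 0.0]
gripper_width: 1.0
```

Call:
carry_out(
  steps="0.0854 0 0 0 0; 0.0854 0 0 0 0",
)

```text
t: 2.3
position: [431.1, -96.0, 151.8]
ee_rot: [[0.428, -0.904, -0.011], [-0.904, -0.428, 0.008], [-0.012, 0.007, -1.0]]
contact_force: [-0.7, -0.1, 0.2]
gripper_width: 1.002
```

```bash
python3 plan.py 431 -114 100 -65.4 3 0.0854
```

```text
t 2.30 pos [431.1 -96.  151.8] yaw -64.65 zax [-0.0112  0.0081] F [-0.7 -0.1  0.2] M [-0.02 -0.01  0.01] g 1.002 j [ 21.  13. -18. 123.   5.  46. -65.]
dist [ -0.1 -18.  -51.8] turn -0.7
0.0854 0.005 0.003 0.017 0.004; 0.0854 0.005 0.003 0.017 0.004; 0.0854 0.005 0.003 0.017 0.004
```

Call:
carry_out(
  steps="0.0854 0.005 0.003 0.017 0.004; 0.0854 0.005 0.003 0.017 0.004; 0.0854 0.005 0.003 0.017 0.004; 0.0854 0 0 0 0; 0.0854 0 0 0 0",
)

```text
t: 2.8
position: [428.8, -118.5, 100.1]
ee_rot: [[0.41, -0.912, -0.01], [-0.912, -0.41, 0.006], [-0.01, 0.006, -1.0]]
contact_force: [0.2, -0.1, 0.5]
gripper_width: 0.998
```

```bash
python3 plan.py 431 -114 43 -65.4 5 0.0854
python3 - <<'E'
from station import eyes
import cv2
for n in("scene","top"):
    f=eyes.get_image(n)["frame"][:,:,::-1]
    f=f[90:210,200:340] if n=="scene" else f[200:330,240:400]
    cv2.imwrite(f"pics/{n}1.png",cv2.resize(f,None,fx=4,fy=4,interpolation=cv2.INTER_CUBIC))
E
```

```text
t 2.80 pos [ 428.8 -118.5  100.1] yaw -65.78 zax [-0.0099  0.0062] F [ 0.2 -0.1  0.5] M [-0.01 -0.03  0.  ] g 0.998 j [ 21.  18. -16. 125.   7.  39. -65.]
dist [  2.2   4.5 -57.1] turn 0.4
0.0854 -0.001 -0.001 0.011 -0.001; 0.0854 -0.001 -0.001 0.011 -0.001; 0.0854 -0.001 -0.001 0.011 -0.001; 0.0854 -0.001 -0.001 0.011 -0.001; 0.0854 -0.001 -0.001 0.011 -0.001
```

View pics/scene1.png

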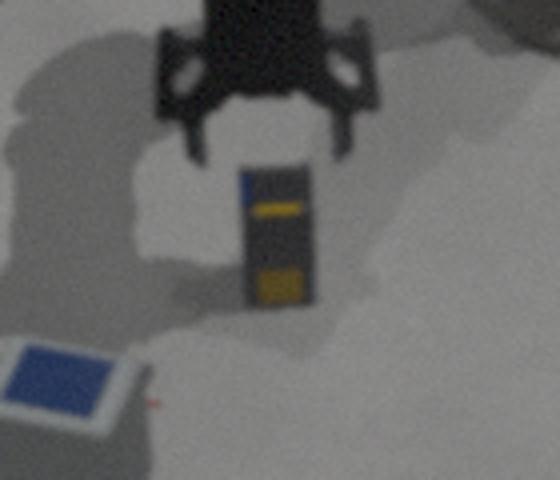

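View pics/top1.png

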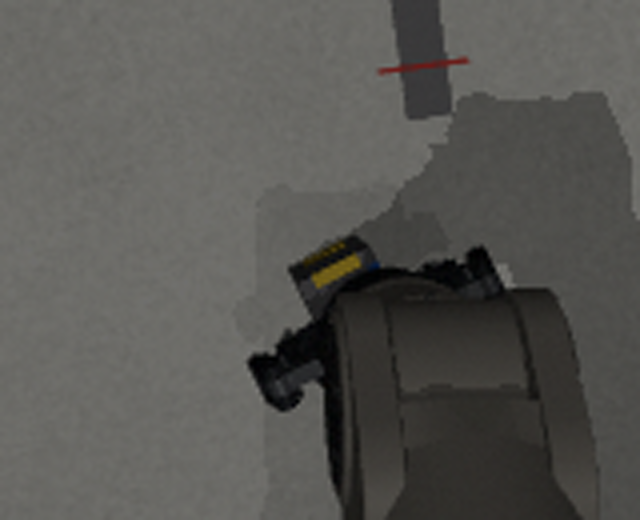

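Call:
carry_out(
  steps="0.0854 -0.001 -0.001 0.011 -0.001; 0.0854 -0.001 -0.001 0.011 -0.001; 0.0854 -0.001 -0.001 0.011 -0.001; 0.0854 -0.001 -0.001 0.011 -0.001; 0.0854 0 0 0.009 0; 0.0854 0 0 0 0; 0.0854 0 0 0 0",
)

```text
t: 3.6
position: [431.6, -111.3, 43.6]
ee_rot: [[0.416, -0.909, -0.008], [-0.909, -0.416, 0.006], [-0.009, 0.004, -1.0]]
contact_force: [0.5, -0.1, -1.2]
gripper_width: 1.001
```

```bash
python3 plan.py 431 -114 43 -65.4 2 0.0854
```

```text
t 3.60 pos [ 431.6 -111.3   43.6] yaw -65.40 zax [-0.0076  0.006 ] F [ 0.5 -0.1 -1.2] M [-0.03 -0.02  0.03] g 1.001 j [ 19.  24. -14. 127.  11.  31. -69.]
dist [-0.6 -2.7 -0.6] turn -0.0
0.0854 0.001 0.001 0.000 0.000; 0.0854 0.001 0.001 0.000 0.000
```

Call:
carry_out(
  steps="0.0854 0.001 0.001 0 0; 0.0854 0.001 0 0 0; 0.03 0 0 0 0; 0.03 0 0 0 0; 0.03 0 0 0 0; 0.03 0 0 0 0; 0.03 0 0 0 0; 0.03 0 0 0 0; 0.03 0 0 0 0; 0.03 0 0 0 0",
  squeeze=60,
)

```text
t: 4.6
position: [432.2, -114.2, 44.8]
ee_rot: [[0.416, -0.91, -0.005], [-0.91, -0.416, 0.005], [-0.007, 0.003, -1.0]]
contact_force: [0.1, 0.4, -0.8]
gripper_width: 0.578
```

```bash
python3 plan.py
```

```text
t 4.60 pos [ 432.2 -114.2   44.8] yaw -65.44 zax [-0.0055  0.0053] F [ 0.1  0.4 -0.8] M [-0.07  0.02 -0.02] g 0.578 j [ 19.  24. -14. 127.  11.  31. -69.]
```

```bash
python3 plan.py 490 -145 95 -30 7 0.03
```

```text
t 4.60 pos [ 432.2 -114.2   44.8] yaw -65.44 zax [-0.0055  0.0053] F [ 0.1  0.4 -0.8] M [-0.07  0.02 -0.02] g 0.578 j [ 19.  24. -14. 127.  11.  31. -69.]
dist [ 57.8 -30.8  50.2] turn 35.4
0.03 0.007 -0.006 -0.007 -0.088; 0.03 0.008 -0.005 -0.007 -0.088; 0.03 0.008 -0.004 -0.007 -0.088; 0.03 0.009 -0.004 -0.007 -0.088; 0.03 0.009 -0.003 -0.007 -0.088; 0.03 0.009 -0.002 -0.007 -0.088; 0.03 0.009 -0.001 -0.007 -0.088
```

Straight lift first, then move and turn.

Call:
carry_out(
  steps="0.03 0 0 -0.008 0; 0.03 0 0 -0.01 0; 0.03 0 0 -0.01 0; 0.03 0.007 -0.006 -0.007 -0.06; 0.03 0.008 -0.005 -0.007 -0.088; 0.03 0.008 -0.004 -0.004 -0.088; 0.03 0.009 -0.004 -0.002 -0.088; 0.03 0.009 -0.003 0 -0.088; 0.03 0.009 -0.002 0 -0.088; 0.03 0.009 -0.001 0 -0.088",
)

```text
t: 5.6
position: [490.8, -146.5, 102.0]
ee_rot: [[0.862, -0.507, -0.003], [-0.507, -0.862, 0.003], [-0.004, -0.001, -1.0]]
contact_force: [-0.1, -0.1, -2.9]
gripper_width: 0.579
```

```bash
python3 plan.py 540 -176 88 5.6 8 0.03
```

```text
t 5.60 pos [ 490.8 -146.5  102. ] yaw -30.43 zax [-0.0033  0.0028] F [-0.1 -0.1 -2.9] M [-0.02  0.01  0.02] g 0.579 j [ 29.  24. -23. 116.  13.  43. -33.]
dist [ 49.2 -29.5 -14. ] turn 36.0
0.03 0.007 0.000 0.002 -0.079; 0.03 0.007 0.001 0.002 -0.079; 0.03 0.007 0.001 0.002 -0.079; 0.03 0.007 0.002 0.002 -0.079; 0.03 0.007 0.002 0.002 -0.079; 0.03 0.007 0.003 0.002 -0.079; 0.03 0.006 0.003 0.002 -0.079; 0.03 0.006 0.004 0.002 -0.079
```

Call:
carry_out(
  steps="0.03 0.007 0 0.002 -0.079; 0.03 0.007 0.001 0.002 -0.079; 0.03 0.007 0.001 0.002 -0.079; 0.03 0.007 0.002 0.002 -0.079; 0.03 0.007 0.002 0.002 -0.079; 0.03 0.007 0.003 0.002 -0.079; 0.03 0.006 0.003 0.002 -0.079; 0.03 0.003 0.002 0 -0.05; 0.03 0 0 0 0; 0.03 0 0 0 0",
)

```text
t: 6.6
position: [539.4, -178.2, 96.5]
ee_rot: [[0.996, 0.094, 0.001], [0.094, -0.996, -0.002], [0.001, 0.002, -1.0]]
contact_force: [0.2, 1.2, -2.3]
gripper_width: 0.577
```

```bash
python3 plan.py 548.5 -176.3 88 5.6 2 0.03
python3 - <<'E'
from station import eyes
import cv2,numpy as np
for n in("scene","top"):
    d=eyes.get_image(n); np.savez(f"{n}2.npz",**d); f=d["frame"][:,:,::-1]
    f=f[110:230,180:300] if n=="scene" else f[150:290,270:410]
    cv2.imwrite(f"pics/{n}2.png",cv2.convertScaleAbs(cv2.resize(f,None,fx=4,fy=4,interpolation=cv2.INTER_CUBIC),alpha=1.5))
E
```

```text
t 6.60 pos [ 539.4 -178.2   96.5] yaw 5.39 zax [ 0.0011 -0.002 ] F [ 0.2  1.2 -2.3] M [ 0.01  0.02 -0.02] g 0.577 j [ 35.  30. -30. 109.  20.  46.  -0.]
dist [ 9.1  1.9 -8.5] turn 0.2
0.03 0.005 -0.001 0.004 -0.002; 0.03 0.005 -0.001 0.004 -0.002
```

View pics/scene2.png

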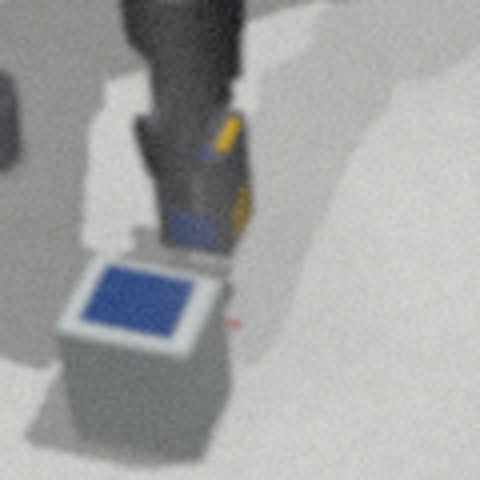

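View pics/top2.png

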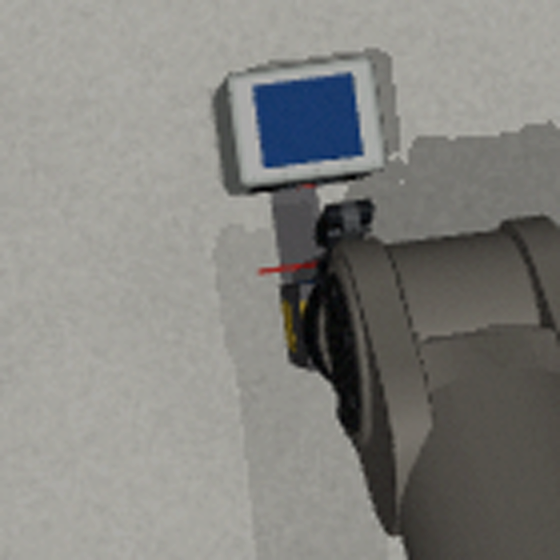

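```bash
cat > f2.py <<'E'
from h import *
np.set_printoptions(precision=1,suppress=True)
z=51.7
A=cr("scene",4,180,110,[(236,254,(25,25,z)),(163,242,(25,-25,z)),(193,228,(25,0,z+22)),(241,210,(0,25,z+22)),(243,112,(-25,25,z+90))])
B=cr("top",4,270,150,[(298,367,(-25,25,z+90)),(282,285,(25,25,z+90))])
for o in(A,B,A+B):
    x,r=fit(o,(540,-178,.1)); print(x[:2],np.degrees(x[2]),r.T)
print(proj("scene",[[573.4,-173.9,65]]),proj("top",[[573.4,-173.9,65]]))
E
python3 f2.py
```

```text
[ 534.1 -179. ] 7.43144256373573 [[-0.8 -0.4  0.3  0.1  0.7]
 [ 0.9  0.7 -0.1 -0.5 -1.3]]
[ 541.7 -170.6] 9.016440107231926 [[ 0.1 -0.1]
 [ 0.5 -0.5]]
[ 536.3 -175.5] 2.4709557372245863 [[ 0.9  3.2 -1.  -0.   0.4  0.7  2.1]
 [ 1.7  0.4  2.2  0.9  0.7  1.   0.2]]
[[226.7 172.7]] [[348.9 215.6]]
```

Call:
carry_out(
  steps="0.03 0.004 -0.001 0.004 -0.002; 0.03 0.003 -0.001 0.004 -0.002; 0.03 0 0 0 0; 0.03 0 0 0 0",
)

```text
t: 7.1
position: [546.3, -174.6, 87.8]
ee_rot: [[0.995, 0.098, 0.001], [0.098, -0.995, -0.002], [0.001, 0.002, -1.0]]
contact_force: [0.6, -0.6, -2.8]
gripper_width: 0.578
```

```bash
cat > ov.py <<'E'
import sys
from h import *
from station import eyes,telemetry
from plan import st,yaw
def run(tag,sb,tb,k=5,boff=0,zoff=44.8):
    s,R=st(); p=np.array(s["position"])
    B=np.array([[a,b,c] for c in(0,90) for a,b in((25,25),(-25,25),(-25,-25),(25,-25))],float)
    def tr(L):
        L=np.float64(L).reshape(-1,3).copy(); # block frame -> tool: block x = tool x, block y=-tool y, z=-tool z
        T=np.c_[L[:,0],-L[:,1]+boff,zoff-L[:,2]]; return p+T@R.T
    W=tr(B); print("block axis bottom",tr([0,0,0]).round(1))
    yx=-np.radians(5.6-0); 
    for n,b in(("scene",sb),("top",tb)):
        d=eyes.get_image(n); np.savez(f"{n}_{tag}.npz",**d); x0,y0,w,h=b
        f=cv2.resize(d["frame"][y0:y0+h,x0:x0+w,::-1],None,fx=k,fy=k,interpolation=cv2.INTER_CUBIC); f=cv2.convertScaleAbs(f,alpha=1.6)
        g=f.copy()
        q=lambda P:[tuple(int(round(v)) for v in ((u+.5-np.array([x0,y0]))*k-.5)) for u in proj(n,P)]
        c=q(W)
        for i in range(4):
            for a,bb in((i,(i+1)%4),(4+i,4+(i+1)%4),(i,4+i)): cv2.line(g,c[a],c[bb],(0,255,0),1)
        for L in([[25,y,z] for y,z in((-15,7),(15,7),(15,37),(-15,37))],[[y,25,z] for y,z in((-15,7),(15,7),(15,37),(-15,37))]):
            m=q(tr(L)); cv2.polylines(g,[np.array(m)],True,(255,0,255),1)
        cv2.imwrite(f"pics/{n}_{tag}.png",np.hstack([f,g]))
if __name__=="__main__":
    run(sys.argv[1],(205,125,70,75),(320,180,60,90),5,*map(float,sys.argv[2:]))
E
python3 ov.py 3; python3 plan.py 548.5 -176.3 88 5.6 2 0.03
```

```text
t 7.10 pos [ 546.3 -174.6   87.8] yaw 5.63 zax [ 0.0008 -0.0024] F [ 0.6 -0.6 -2.8] M [0.04 0.03 0.05] g 0.578 j [ 34.  31. -30. 108.  21.  46.  -1.]
block axis bottom [[ 546.4 -174.7   43. ]]
t 7.20 pos [ 546.3 -174.7   87.9] yaw 5.62 zax [ 0.0008 -0.0024] F [ 0.3  0.3 -2. ] M [-0.01 -0.03 -0.05] g 0.578 j [ 34.  31. -30. 108.  21.  46.  -1.]
dist [ 2.2 -1.6  0.1] turn -0.0
0.03 0.001 0.001 -0.000 0.000; 0.03 0.001 0.001 -0.000 0.000
```

View pics/scene_3.png

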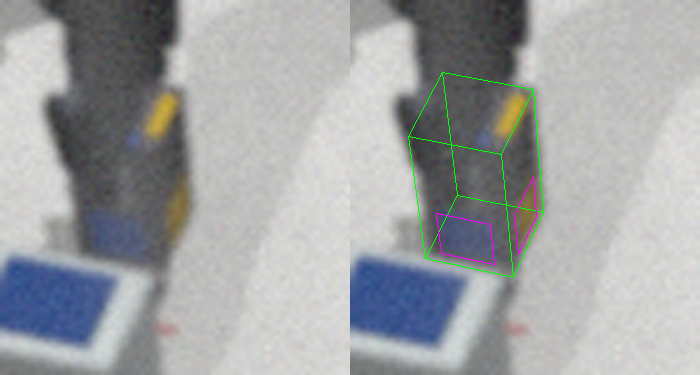

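View pics/top_3.png

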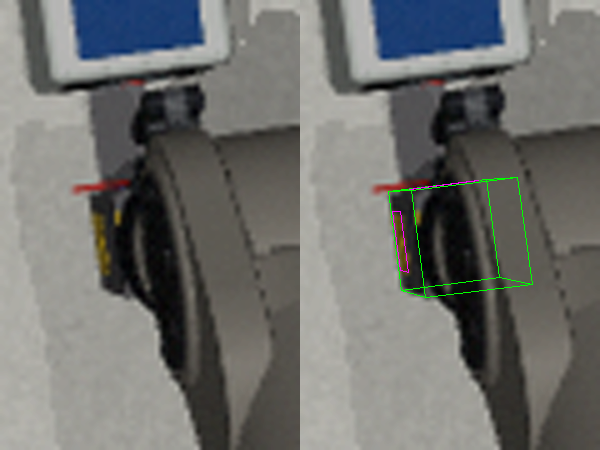

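Call:
carry_out(
  steps="0.03 0.002 0.001 0 0; 0.03 0 0 0 0; 0.03 0 0 0 0; 0.03 0 0 0 0",
)

```text
t: 7.6
position: [548.6, -175.8, 88.1]
ee_rot: [[0.995, 0.098, 0.001], [0.098, -0.995, -0.003], [0.001, 0.003, -1.0]]
contact_force: [-0.0, -0.5, -2.6]
gripper_width: 0.583
```

Spot on. Hold still, then back off for the turn.

Call:
carry_out(
  steps="0.03 0 0 0 0; 0.03 0 0 0 0; 0.03 0 0 0 0; 0.03 0 0 0 0; 0.03 0 0 0 0; 0.03 0 0 0 0; 0.03 0 0 0 0; 0.03 0 0 0 0; 0.03 0 0 0 0; 0.03 0 0 0 0",
)

```text
t: 8.6
position: [548.4, -175.9, 88.2]
ee_rot: [[0.995, 0.097, 0.001], [0.097, -0.995, -0.003], [0.001, 0.003, -1.0]]
contact_force: [-0.1, -0.3, -1.8]
gripper_width: 0.577
```

Call:
carry_out(
  steps="0.03 0 0 0 0; 0.03 0 0 0 0; 0.03 0 0 0 0; 0.03 0 0 0 0; 0.03 0 0 0 0; 0.03 0 0 0 0",
)

```text
t: 9.2
position: [548.4, -175.9, 88.2]
ee_rot: [[0.995, 0.097, 0.001], [0.097, -0.995, -0.003], [0.001, 0.003, -1.0]]
contact_force: [0.6, -0.2, -2.4]
gripper_width: 0.577
```

```bash
python3 plan.py 535 -178 88 -50 9 0.03
```

```text
t 9.20 pos [ 548.4 -175.9   88.2] yaw 5.59 zax [ 0.001  -0.0027] F [ 0.6 -0.2 -2.4] M [-0.01  0.05 -0.01] g 0.577 j [ 34.  31. -29. 108.  21.  46.  -1.]
dist [-13.4  -2.1  -0.2] turn -55.6
0.03 -0.002 0.000 0.000 0.108; 0.03 -0.001 0.000 0.000 0.108; 0.03 -0.001 0.000 0.000 0.108; 0.03 -0.001 0.001 0.000 0.108; 0.03 -0.001 0.001 0.000 0.108; 0.03 -0.001 0.001 0.000 0.108; 0.03 -0.001 0.001 0.000 0.108; 0.03 -0.001 0.001 0.000 0.108; 0.03 -0.001 0.001 0.000 0.108
```

Call:
carry_out(
  steps="0.03 -0.004 0 0 0.05; 0.03 -0.004 0 0 0.1; 0.03 -0.003 0 0 0.108; 0.03 -0.001 0.001 0 0.108; 0.03 0 0 0 0.108; 0.03 0 0 0 0.108; 0.03 0 0 0 0.108; 0.03 0 0 0 0.108; 0.03 0 0 0 0.108; 0.03 0 0 0 0.108",
)

```text
t: 10.2
position: [536.0, -176.7, 88.3]
ee_rot: [[0.577, -0.817, 0.002], [-0.817, -0.577, -0.002], [0.002, -0.0, -1.0]]
contact_force: [0.1, -0.2, -3.5]
gripper_width: 0.581
```

```bash
python3 plan.py 540 -177 88 -84.4 6 0.03
```

```text
t 10.20 pos [ 536.  -176.7   88.3] yaw -54.77 zax [ 0.0016 -0.0015] F [ 0.1 -0.2 -3.5] M [ 0.01  0.02 -0.02] g 0.581 j [ 24.  28. -15. 111.  11.  43. -52.]
dist [ 4.  -0.3 -0.3] turn -29.6
0.03 0.000 -0.001 0.000 0.086; 0.03 0.000 -0.001 0.000 0.086; 0.03 0.000 -0.001 0.000 0.086; 0.03 0.000 -0.001 0.000 0.086; 0.03 0.000 -0.001 0.000 0.086; 0.03 0.000 -0.001 0.000 0.086
```

Call:
carry_out(
  steps="0.03 0 -0.001 0 0.086; 0.03 0 -0.001 0 0.086; 0.03 0 -0.001 0 0.086; 0.03 0 -0.001 0 0.086; 0.03 0 0 0 0.08; 0.03 0 0 0 0.06; 0.03 0 0 0 0; 0.03 0 0 0 0",
)

```text
t: 11.0
position: [540.2, -173.1, 88.5]
ee_rot: [[0.112, -0.994, 0.002], [-0.994, -0.112, -0.001], [0.001, -0.002, -1.0]]
contact_force: [0.2, 0.3, -2.5]
gripper_width: 0.577
```

```bash
python3 ov.py 4; python3 plan.py 548.5 -176.3 87.8 -84.4 2 0.03
```

```text
t 11.00 pos [ 540.2 -173.1   88.5] yaw -83.58 zax [ 0.0022 -0.0009] F [ 0.2  0.3 -2.5] M [ 0.02 -0.03 -0.01] g 0.577 j [ 18.  28.  -8. 111.   6.  42. -77.]
block axis bottom [[ 540.3 -173.1   43.7]]
t 11.10 pos [ 540.2 -173.1   88.5] yaw -83.60 zax [ 0.0022 -0.0008] F [-0.4 -0.7 -1.6] M [ 0.04  0.01 -0.  ] g 0.581 j [ 18.  28.  -8. 111.   6.  42. -77.]
dist [ 8.3 -3.2 -0.7] turn -0.8
0.03 0.002 -0.004 0.000 0.007; 0.03 0.002 -0.004 0.000 0.007
```

View pics/scene_4.png

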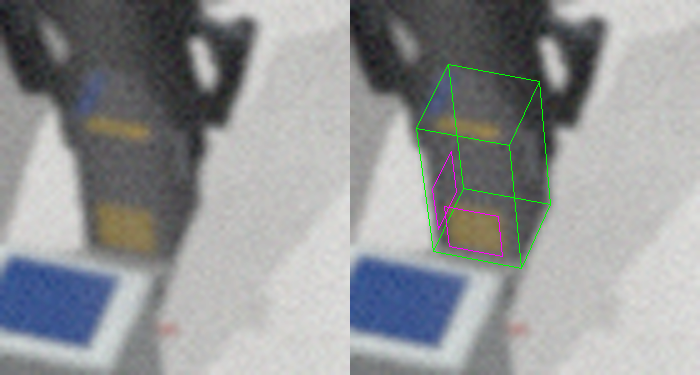

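View pics/top_4.png

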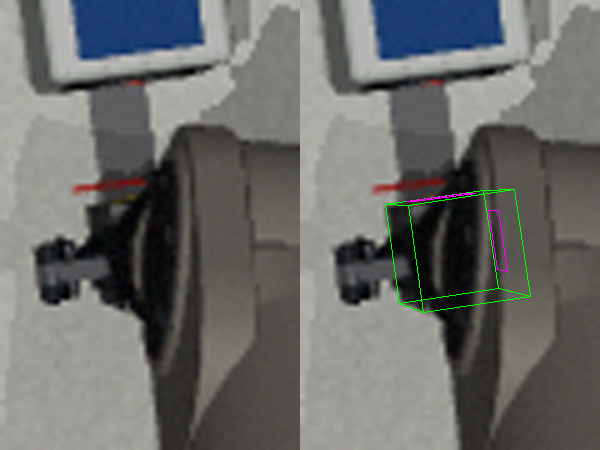

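Call:
carry_out(
  steps="0.03 0.002 -0.004 0.001 0.007; 0.03 0.001 -0.003 0 0.006; 0.03 0 0 0 0; 0.03 0 0 0 0; 0.03 0 0 0 0",
)

```text
t: 11.6
position: [548.4, -175.9, 87.3]
ee_rot: [[0.099, -0.995, 0.002], [-0.995, -0.099, -0.001], [0.001, -0.002, -1.0]]
contact_force: [-0.2, -0.6, -1.8]
gripper_width: 0.58
```

```bash
python3 plan.py 549.3 -176 87.8 -84.4 2 0.03
```

```text
t 11.60 pos [ 548.4 -175.9   87.3] yaw -84.33 zax [ 0.0025 -0.0006] F [-0.2 -0.6 -1.8] M [0.03 0.   0.02] g 0.580 j [ 18.  28.  -8. 109.   6.  43. -78.]
dist [ 0.9 -0.1  0.5] turn -0.1
0.03 0.000 -0.000 -0.000 0.001; 0.03 0.000 -0.000 -0.000 0.001
```

Call:
carry_out(
  steps="0.03 0 -0.001 -0.001 0; 0.03 0 0 0 0; 0.03 0 0 0 0; 0.03 0 0 0 0; 0.03 0 0 0 0; 0.03 0 0 0 0; 0.03 0 0 0 0; 0.03 0 0 0 0; 0.03 0 0 0 0; 0.03 0 0 0 0",
)

```text
t: 12.6
position: [549.1, -175.7, 88.4]
ee_rot: [[0.099, -0.995, 0.002], [-0.995, -0.099, -0.001], [0.001, -0.002, -1.0]]
contact_force: [-0.4, -0.0, -2.3]
gripper_width: 0.579
```

Call:
carry_out(
  steps="0.03 0 0 0 0; 0.03 0 0 0 0; 0.03 0 0 0 0; 0.03 0 0 0 0; 0.03 0 0 0 0; 0.03 0 0 0 0; 0.03 0 0 0 0; 0.03 0 0 0 0",
)

```text
t: 13.4
position: [549.1, -175.7, 88.4]
ee_rot: [[0.099, -0.995, 0.002], [-0.995, -0.099, -0.001], [0.001, -0.002, -1.0]]
contact_force: [-0.4, 0.3, -2.0]
gripper_width: 0.581
```

```bash
python3 ov.py 5
```

```text
t 13.40 pos [ 549.1 -175.7   88.4] yaw -84.32 zax [ 0.0021 -0.0005] F [-0.4  0.3 -2. ] M [-0.02  0.01  0.02] g 0.581 j [ 18.  28.  -8. 109.   6.  43. -78.]
block axis bottom [[ 549.2 -175.7   43.6]]
```

View pics/scene_5.png

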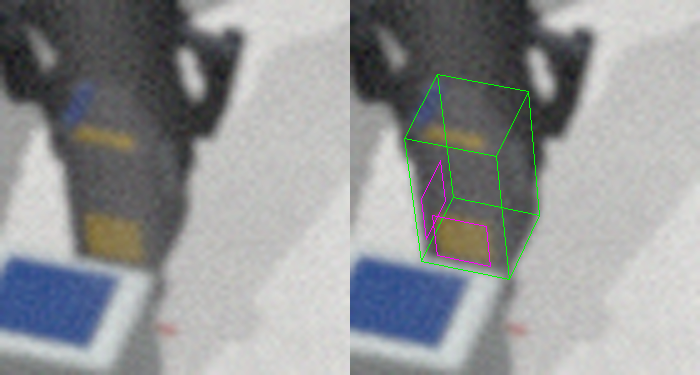

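View pics/top_5.png

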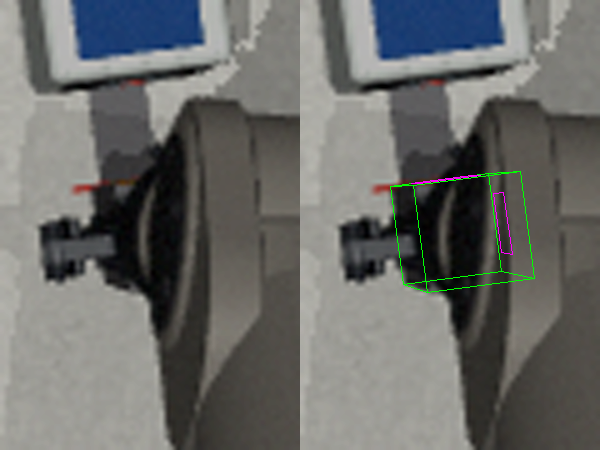

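```bash
python3 plan.py 535 -90 125 -92 8 0.03
```

```text
t 13.50 pos [ 549.1 -175.7   88.4] yaw -84.32 zax [ 0.0022 -0.0005] F [-0.2  0.1 -0.9] M [-0.01 -0.01 -0.01] g 0.580 j [ 18.  28.  -8. 109.   6.  43. -78.]
dist [-14.1  85.7  36.6] turn -7.7
0.03 -0.011 0.001 -0.005 0.017; 0.03 -0.011 0.001 -0.005 0.017; 0.03 -0.011 0.001 -0.005 0.017; 0.03 -0.011 0.001 -0.005 0.017; 0.03 -0.011 0.001 -0.005 0.017; 0.03 -0.011 0.002 -0.005 0.017; 0.03 -0.011 0.002 -0.005 0.017; 0.03 -0.011 0.002 -0.005 0.017
```

Call:
carry_out(
  steps="0.03 0 0.008 -0.001 0; 0.03 -0.005 0.006 -0.005 0.01; 0.03 -0.011 0.001 -0.005 0.017; 0.03 -0.011 0.001 -0.005 0.017; 0.03 -0.011 0.001 -0.005 0.017; 0.03 -0.011 0.001 -0.005 0.017; 0.03 -0.011 0.001 -0.005 0.017; 0.03 -0.011 0.001 -0.005 0.017; 0.03 -0.011 0.001 -0.003 0.017; 0.03 -0.011 0.001 -0.002 0.01",
  squeeze=100,
)

```text
t: 14.5
position: [516.8, -81.5, 133.4]
ee_rot: [[-0.054, -0.999, 0.0], [-0.999, 0.054, -0.001], [0.001, -0.0, -1.0]]
contact_force: [-0.5, 0.9, -2.9]
gripper_width: 0.576
```

```bash
python3 plan.py 605 160 125 -103 10 0.03
```

```text
t 14.50 pos [516.8 -81.5 133.4] yaw -93.08 zax [ 0.0002 -0.001 ] F [-0.5  0.9 -2.9] M [ 0.02 -0.04 -0.01] g 0.576 j [  9.  20.  -8. 115.   4.  45. -95.]
dist [ 88.2 241.5  -8.4] turn -9.9
0.03 -0.025 -0.008 0.001 0.017; 0.03 -0.025 -0.007 0.001 0.017; 0.03 -0.025 -0.007 0.001 0.017; 0.03 -0.025 -0.006 0.001 0.017; 0.03 -0.025 -0.006 0.001 0.017; 0.03 -0.025 -0.005 0.001 0.017; 0.03 -0.025 -0.005 0.001 0.017; 0.03 -0.025 -0.004 0.001 0.017; 0.03 -0.025 -0.004 0.001 0.017; 0.03 -0.025 -0.004 0.001 0.017
```

Call:
carry_out(
  steps="0.03 -0.022 -0.008 0.001 0.017; 0.03 -0.022 -0.007 0.001 0.017; 0.03 -0.022 -0.007 0.001 0.017; 0.03 -0.022 -0.006 0.001 0.017; 0.03 -0.022 -0.006 0.001 0.017; 0.03 -0.022 -0.005 0.001 0.017; 0.03 -0.022 -0.005 0.001 0.017; 0.03 -0.022 -0.004 0.001 0.017; 0.03 -0.02 -0.004 0.001 0.017; 0.03 -0.015 -0.004 0.001 0.017",
)

```text
t: 15.5
position: [594.9, 128.2, 127.3]
ee_rot: [[-0.236, -0.972, 0.0], [-0.972, 0.236, -0.002], [0.002, -0.0, -1.0]]
contact_force: [0.6, 0.6, -2.7]
gripper_width: 0.572
```

Call:
carry_out(
  steps="0.03 0 0 0 0; 0.03 0 0 0 0",
)

```text
t: 15.7
position: [594.0, 130.8, 127.7]
ee_rot: [[-0.232, -0.973, 0.0], [-0.973, 0.232, -0.0], [0.0, -0.0, -1.0]]
contact_force: [0.1, -0.8, -3.8]
gripper_width: 0.574
```

```bash
python3 plan.py 613.5 187.3 90 -103 4 0.03
```

```text
t 15.70 pos [594.  130.8 127.7] yaw -103.44 zax [ 0.     -0.0004] F [ 0.1 -0.8 -3.8] M [-0.04 -0.    0.  ] g 0.574 j [ -12.   28.   -8.  103.    5.   49. -126.]
dist [ 19.5  56.5 -37.7] turn 0.4
0.03 -0.015 -0.001 0.009 -0.002; 0.03 -0.015 -0.001 0.009 -0.002; 0.03 -0.015 -0.002 0.009 -0.002; 0.03 -0.015 -0.002 0.009 -0.002
```

Call:
carry_out(
  steps="0.03 -0.015 -0.001 0.008 -0.002; 0.03 -0.015 -0.001 0.008 -0.002; 0.03 -0.013 -0.002 0.008 -0.002; 0.03 -0.009 -0.002 0.008 -0.002; 0.03 0 0 0 0; 0.03 0 0 0 0",
)

```text
t: 16.3
position: [611.8, 182.1, 91.9]
ee_rot: [[-0.225, -0.974, -0.002], [-0.974, 0.225, -0.002], [0.002, 0.002, -1.0]]
contact_force: [0.5, 0.3, -3.0]
gripper_width: 0.573
```

```bash
sed -i 's/run(sys.argv\[1\],(205,125,70,75),(320,180,60,90),5/run(sys.argv[1],*eval(sys.argv[2]),5/;s/argv\[2:\]/argv[3:]/' ov.py
python3 ov.py 6 "(315,185,78,95),(160,155,78,100)"; python3 plan.py 613.5 187.3 60 -103 4 0.03
```

```text
t 16.30 pos [611.8 182.1  91.9] yaw -103.03 zax [-0.0021 -0.0017] F [ 0.5  0.3 -3. ] M [-0.03  0.05  0.04] g 0.573 j [ -17.   33.   -8.  100.    6.   47. -130.]
block axis bottom [[611.7 182.   47.1]]
t 16.40 pos [611.7 181.7  92.2] yaw -103.05 zax [-0.0019 -0.0016] F [ 0.4 -1.  -2.9] M [-0.03  0.02  0.03] g 0.574 j [ -17.   33.   -8.  100.    6.   47. -130.]
dist [  1.8   5.6 -32.2] turn 0.1
0.03 -0.001 -0.000 0.008 -0.000; 0.03 -0.001 -0.000 0.008 -0.000; 0.03 -0.001 -0.000 0.008 -0.000; 0.03 -0.001 -0.000 0.008 -0.000
```

View pics/scene_6.png

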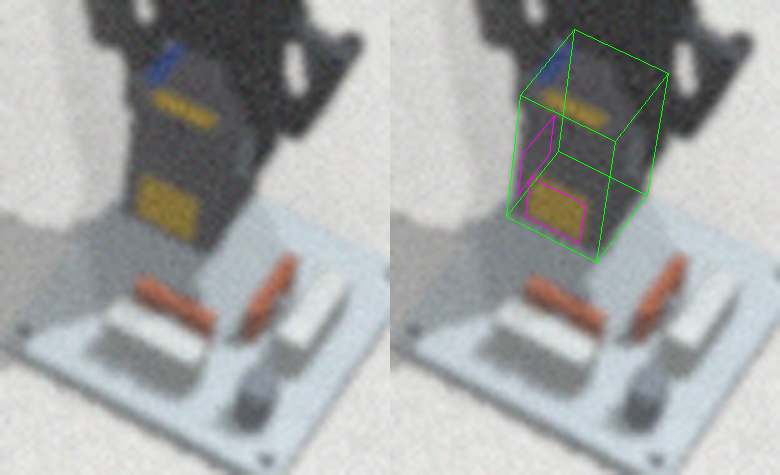

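View pics/top_6.png

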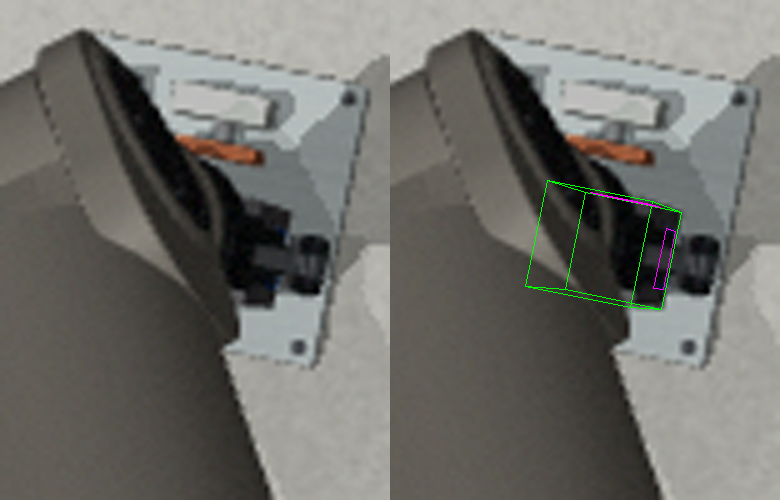

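Call:
carry_out(
  steps="0.03 0 0 0.008 0; 0.03 0 0 0.008 0; 0.03 0 0 0.007 0; 0.03 0 0 0.004 0; 0.03 0 0 0.002 0; 0.03 0 0 0 0; 0.03 0 0 0 0",
)

```text
t: 17.1
position: [611.9, 179.2, 61.1]
ee_rot: [[-0.229, -0.973, -0.001], [-0.973, 0.229, -0.003], [0.003, 0.001, -1.0]]
contact_force: [-0.3, -0.0, -2.0]
gripper_width: 0.571
```

```bash
python3 plan.py
```

```text
t 17.10 pos [611.9 179.2  61.1] yaw -103.22 zax [-0.0015 -0.0027] F [-0.3 -0.  -2. ] M [-0.04 -0.01 -0.07] g 0.571 j [ -17.   35.   -7.  101.    6.   44. -130.]
```

Call:
carry_out(
  steps="0.03 0 0 0.002 0; 0.03 0 0 0.001 0; 0.03 0 0 0.001 -0.003; 0.03 0 0 0 0",
)

```text
t: 17.5
position: [612.4, 179.5, 57.5]
ee_rot: [[-0.225, -0.974, -0.0], [-0.974, 0.225, -0.002], [0.002, -0.0, -1.0]]
contact_force: [-0.0, -0.6, -1.9]
gripper_width: 0.572
```

```bash
python3 plan.py
```

```text
t 17.50 pos [612.4 179.5  57.5] yaw -103.03 zax [-0.0002 -0.0022] F [-0.  -0.6 -1.9] M [-0.01  0.   -0.05] g 0.572 j [ -17.   35.   -7.  101.    6.   44. -130.]
```

Call:
carry_out(
  steps="0.03 0 0 0.001 0; 0.03 0 0 0 0; 0.03 0 0 0 0",
)

```text
t: 17.8
position: [612.9, 179.6, 57.0]
ee_rot: [[-0.225, -0.974, 0.001], [-0.974, 0.225, -0.002], [0.002, -0.001, -1.0]]
contact_force: [0.1, 0.1, -2.5]
gripper_width: 0.572
```

Call:
carry_out(
  steps="0.03 0 0 0.001 0; 0.03 0 0 0 0; 0.03 0 0 0 0",
)

```text
t: 18.1
position: [613.2, 179.7, 57.0]
ee_rot: [[-0.226, -0.974, 0.001], [-0.974, 0.226, -0.002], [0.001, -0.002, -1.0]]
contact_force: [0.7, 0.2, -1.5]
gripper_width: 0.571
```

Call:
carry_out(
  steps="0.03 0 0 0.002 0; 0.03 0 0 0 0",
)

```text
t: 18.3
position: [613.7, 179.8, 57.3]
ee_rot: [[-0.226, -0.974, 0.002], [-0.974, 0.226, -0.002], [0.001, -0.003, -1.0]]
contact_force: [-0.4, -0.5, -2.9]
gripper_width: 0.576
```

Call:
carry_out(
  steps="0.03 0 0 0.002 0; 0.03 0 0 0.001 0",
)

```text
t: 18.5
position: [614.3, 179.8, 56.8]
ee_rot: [[-0.226, -0.974, 0.003], [-0.974, 0.226, -0.002], [0.001, -0.003, -1.0]]
contact_force: [-3.8, -1.6, 8.9]
gripper_width: 0.573
```

Call:
carry_out(
  steps="0.03 0 0 -0.002 0; 0.03 -0.004 -0.002 0 0; 0.03 -0.005 -0.003 0 0; 0.03 -0.005 -0.003 0 0; 0.03 -0.004 -0.002 0 0; 0.03 -0.002 -0.001 0 0; 0.03 0 0 0 0; 0.03 0 0 0 0",
)

```text
t: 19.3
position: [630.5, 198.7, 56.9]
ee_rot: [[-0.225, -0.974, 0.002], [-0.974, 0.225, -0.002], [0.002, -0.002, -1.0]]
contact_force: [-0.7, 0.3, -0.4]
gripper_width: 0.575
```

```bash
cat > sg.py <<'E'
from plan import *
s,R=st(); d=np.array(s["position"])[:2]-[631.5,198.5]; a=np.radians(-13); F=np.array(s["contact_force"])
print("stage xy",round(d[0]*np.cos(a)+d[1]*np.sin(a),1),round(-d[0]*np.sin(a)+d[1]*np.cos(a),1),"Fst",round(F[0]*np.cos(a)+F[1]*np.sin(a),1),round(-F[0]*np.sin(a)+F[1]*np.cos(a),1))
E
python3 sg.py
```

```text
t 19.30 pos [630.5 198.7  56.9] yaw -103.02 zax [ 0.0016 -0.0024] F [-0.7  0.3 -0.4] M [-0.12  0.17 -0.02] g 0.575 j [ -18.   37.   -7.   98.    6.   45. -131.]
stage xy -1.0 -0.0 Fst -0.7 0.1
```

Call:
carry_out(
  steps="0.03 -0.001 -0.001 0 0; 0.03 -0.001 -0.001 0 0; 0.03 -0.001 -0.001 0 0; 0.03 0 0 0 0",
)

```text
t: 19.7
position: [634.1, 200.7, 56.9]
ee_rot: [[-0.226, -0.974, 0.001], [-0.974, 0.226, -0.003], [0.002, -0.002, -1.0]]
contact_force: [0.4, -0.1, -1.3]
gripper_width: 0.571
```

```bash
python3 sg.py
```

```text
t 19.70 pos [634.1 200.7  56.9] yaw -103.05 zax [ 0.0013 -0.0026] F [ 0.4 -0.1 -1.3] M [ 0.04  0.01 -0.01] g 0.571 j [ -18.   37.   -7.   97.    6.   46. -131.]
stage xy 2.0 2.7 Fst 0.4 0.0
```

Call:
carry_out(
  steps="0.03 -0.001 -0.001 0 0; 0.03 -0.001 -0.001 0 0; 0.03 -0.001 -0.001 0 0; 0.03 -0.001 -0.001 0 0; 0.03 0 0 0 0",
)

```text
t: 20.2
position: [638.3, 203.3, 56.9]
ee_rot: [[-0.226, -0.974, -0.001], [-0.974, 0.226, -0.004], [0.004, 0.0, -1.0]]
contact_force: [-0.5, -0.2, -0.6]
gripper_width: 0.571
```

```bash
python3 sg.py
```

```text
t 20.20 pos [638.3 203.3  56.9] yaw -103.08 zax [-0.0011 -0.0037] F [-0.5 -0.2 -0.6] M [ 0.01  0.28 -0.03] g 0.571 j [ -18.   38.   -7.   97.    6.   46. -131.]
stage xy 5.5 6.2 Fst -0.4 -0.3
```

Call:
carry_out(
  steps="0.03 -0.001 -0.001 0 0; 0.03 -0.001 -0.001 0 0",
)

```text
t: 20.4
position: [638.9, 203.6, 56.9]
ee_rot: [[-0.227, -0.974, -0.005], [-0.974, 0.227, -0.006], [0.007, 0.004, -1.0]]
contact_force: [-6.4, -3.7, 5.4]
gripper_width: 0.573
```

```bash
python3 sg.py;python3 ov.py 7 "(315,185,78,95),(160,155,78,100)"
```

```text
t 20.40 pos [638.9 203.6  56.9] yaw -103.11 zax [-0.0052 -0.006 ] F [-6.4 -3.7  5.4] M [-0.57  1.46 -0.05] g 0.573 j [ -18.   38.   -7.   96.    6.   47. -131.]
stage xy 6.1 6.6 Fst -5.4 -5.1
t 20.40 pos [638.9 203.6  56.9] yaw -103.11 zax [-0.0052 -0.006 ] F [-6.4 -3.7  5.4] M [-0.57  1.46 -0.05] g 0.573 j [ -18.   38.   -7.   96.    6.   47. -131.]
block axis bottom [[638.7 203.3  12.1]]
```

View pics/scene_7.png

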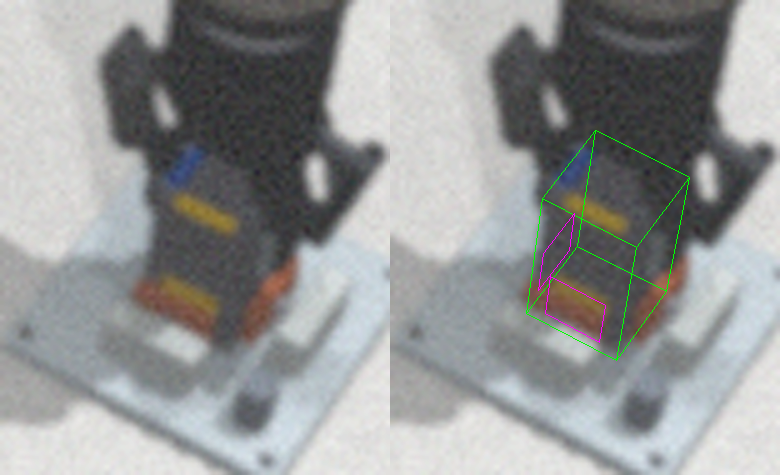

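View pics/top_7.png

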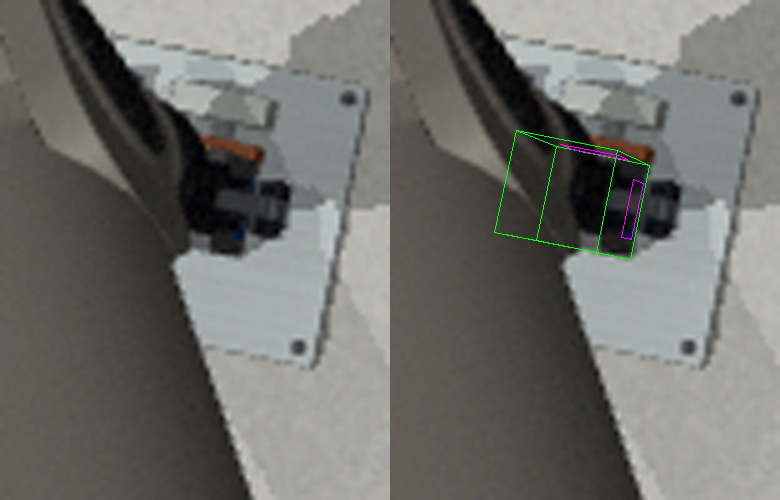

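Call:
carry_out(
  steps="0.03 -0.003 -0.003 -0.0005 0",
)

```text
t: 20.6
position: [640.7, 204.6, 57.1]
ee_rot: [[-0.227, -0.974, -0.009], [-0.974, 0.227, -0.008], [0.01, 0.007, -1.0]]
contact_force: [-8.0, -4.3, 4.3]
gripper_width: 0.574
```

```bash
python3 sg.py
```

```text
t 20.60 pos [640.7 204.6  57.1] yaw -103.14 zax [-0.0091 -0.0083] F [-8.  -4.3  4.3] M [-1.02  1.93 -0.13] g 0.574 j [ -18.   38.   -7.   96.    6.   47. -131.]
stage xy 7.6 8.0 Fst -6.8 -6.0
```

Call:
carry_out(
  steps="0.03 -0.004 -0.004 -0.001 0",
)

```text
t: 20.7
position: [642.3, 205.4, 57.3]
ee_rot: [[-0.228, -0.974, -0.017], [-0.974, 0.228, -0.012], [0.016, 0.013, -1.0]]
contact_force: [-12.1, -6.6, 6.4]
gripper_width: 0.573
```

```bash
python3 sg.py
```

```text
t 20.70 pos [642.3 205.4  57.3] yaw -103.18 zax [-0.0165 -0.0124] F [-12.1  -6.6   6.4] M [-1.49  2.92 -0.14] g 0.573 j [ -18.   39.   -7.   95.    6.   48. -131.]
stage xy 9.0 9.1 Fst -10.3 -9.2
```

```bash
python3 sg.py;python3 ov.py 8 "(315,215,78,70),(160,155,78,70)"; python3 sg.py; python3 - <<'E'
import numpy as np,cv2
o=[]
for n in("scene0","scene_7","scene_8"):
    f=np.load(n+".npz")["frame"][225:280,320:390,::-1]; o.append(cv2.convertScaleAbs(cv2.resize(f,None,fx=5,fy=7,interpolation=cv2.INTER_CUBIC)[:,:],alpha=1.5))
cv2.imwrite("pics/cmp8.png",cv2.resize(np.hstack(o),(798,293)))
E
```

```text
t 20.70 pos [642.3 205.4  57.3] yaw -103.18 zax [-0.0165 -0.0124] F [-12.1  -6.6   6.4] M [-1.49  2.92 -0.14] g 0.573 j [ -18.   39.   -7.   95.    6.   48. -131.]
stage xy 9.0 9.1 Fst -10.3 -9.2
t 20.70 pos [642.3 205.4  57.3] yaw -103.18 zax [-0.0165 -0.0124] F [-12.1  -6.6   6.4] M [-1.49  2.92 -0.14] g 0.573 j [ -18.   39.   -7.   95.    6.   48. -131.]
block axis bottom [[641.6 204.8  12.5]]
t 20.80 pos [642.6 205.6  57.3] yaw -103.18 zax [-0.0161 -0.0122] F [-9.1 -6.2  6.9] M [-1.19  2.33 -0.12] g 0.574 j [ -18.   39.   -7.   95.    6.   48. -131.]
stage xy 9.3 9.4 Fst -7.5 -8.1
```

View pics/cmp8.png

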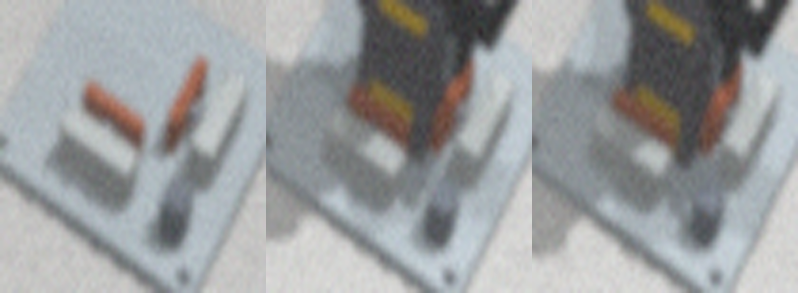

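View pics/top_8.png

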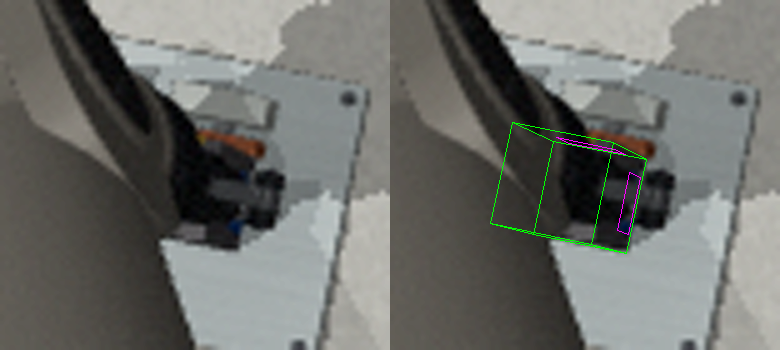

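Call:
carry_out(
  steps="0.03 0.003 0.003 0 0; 0.03 0.003 0.003 0.001 0; 0.03 0.001 0.001 0.002 0; 0.03 0.001 0.001 0.002 0",
)

```text
t: 21.2
position: [636.3, 202.1, 56.9]
ee_rot: [[-0.227, -0.974, -0.007], [-0.974, 0.228, -0.007], [0.009, 0.005, -1.0]]
contact_force: [-3.7, -1.3, 10.5]
gripper_width: 0.575
```

```bash
python3 sg.py
```

```text
t 21.20 pos [636.3 202.1  56.9] yaw -103.15 zax [-0.0072 -0.0072] F [-3.7 -1.3 10.5] M [0.   0.69 0.06] g 0.575 j [ -18.   38.   -7.   97.    6.   47. -131.]
stage xy 3.8 4.6 Fst -3.3 -2.1
```

Works: the tilt is already halved. A few more of the same.

Call:
carry_out(
  steps="0.03 0.001 0.001 0.002 0; 0.03 0.001 0.001 0.002 0; 0.03 0.001 0.001 0.002 0; 0.03 0.001 0.001 0.002 -0.001",
)

```text
t: 21.6
position: [636.0, 201.9, 56.8]
ee_rot: [[-0.226, -0.974, 0.004], [-0.974, 0.226, -0.002], [0.001, -0.005, -1.0]]
contact_force: [-2.9, -0.5, 12.0]
gripper_width: 0.578
```

```bash
python3 sg.py
```

```text
t 21.60 pos [636.  201.9  56.8] yaw -103.09 zax [ 0.0043 -0.0017] F [-2.9 -0.5 12. ] M [-0.2   1.15 -0.11] g 0.578 j [ -18.   38.   -7.   97.    6.   45. -131.]
stage xy 3.6 4.3 Fst -2.7 -1.1
```

Call:
carry_out(
  steps="0.03 0.002 0.001 0.002 0; 0.03 0.002 0 0.002 0; 0.03 0.002 0 0.002 0",
)

```text
t: 21.9
position: [635.9, 201.5, 57.0]
ee_rot: [[-0.225, -0.974, 0.011], [-0.974, 0.225, 0.006], [-0.008, -0.009, -1.0]]
contact_force: [-4.1, 1.9, 12.4]
gripper_width: 0.57
```

```bash
python3 sg.py
```

```text
t 21.90 pos [635.9 201.5  57. ] yaw -103.00 zax [0.011  0.0057] F [-4.1  1.9 12.4] M [ 0.18  1.61 -0.07] g 0.570 j [ -18.   37.   -7.   98.    6.   45. -131.]
stage xy 3.6 3.9 Fst -4.4 0.9
```

Call:
carry_out(
  steps="0.03 -0.002 -0.002 -0.001 0; 0.03 -0.006 -0.006 -0.001 0",
)

```text
t: 22.1
position: [642.6, 205.8, 58.5]
ee_rot: [[-0.225, -0.974, 0.005], [-0.974, 0.225, 0.003], [-0.004, -0.005, -1.0]]
contact_force: [-9.8, -4.9, -2.3]
gripper_width: 0.573
```

```bash
python3 sg.py; python3 -c "
from station import eyes
for i in range(4): eyes.get_image('top')"; python3 sg.py
```

```text
t 22.10 pos [642.6 205.8  58.5] yaw -103.03 zax [0.0053 0.0026] F [-9.8 -4.9 -2.3] M [-1.36  2.53 -0.21] g 0.573 j [ -18.   38.   -7.   96.    6.   46. -131.]
stage xy 9.1 9.6 Fst -8.4 -6.9
t 22.30 pos [643.  206.2  58.2] yaw -103.03 zax [0.0055 0.003 ] F [-5.8 -1.7  1.2] M [-0.71  1.56 -0.15] g 0.575 j [ -18.   38.   -7.   96.    6.   46. -131.]
stage xy 9.4 10.1 Fst -5.3 -3.0
```

Call:
carry_out(
  steps="0.03 -0.003 -0.003 0.002 0",
)

```text
t: 22.4
position: [643.8, 206.5, 56.7]
ee_rot: [[-0.226, -0.974, -0.001], [-0.974, 0.226, -0.001], [0.001, 0.001, -1.0]]
contact_force: [-22.7, -10.1, 38.9]
gripper_width: 0.577
```

```bash
python3 sg.py; python3 -c "
from station import eyes
for i in range(4): eyes.get_image('top')"; python3 sg.py
```

```text
t 22.40 pos [643.8 206.5  56.7] yaw -103.08 zax [-0.0014 -0.0011] F [-22.7 -10.1  38.9] M [-2.55  5.29 -0.22] g 0.577 j [ -18.   38.   -7.   96.    6.   47. -131.]
stage xy 10.2 10.6 Fst -19.9 -15.0
t 22.60 pos [643.8 206.5  56.8] yaw -103.08 zax [-0.0012 -0.0011] F [-13.8  -5.4  16.8] M [-1.61  3.29 -0.17] g 0.576 j [ -18.   38.   -7.   96.    6.   47. -131.]
stage xy 10.1 10.6 Fst -12.2 -8.3
```

Call:
carry_out(
  steps="0.03 -0.003 -0.003 0 0",
)

```text
t: 22.7
position: [644.0, 206.7, 57.0]
ee_rot: [[-0.227, -0.974, -0.009], [-0.974, 0.227, -0.005], [0.007, 0.007, -1.0]]
contact_force: [-13.5, -6.1, 13.4]
gripper_width: 0.573
```

```bash
python3 sg.py; python3 -c "
from station import eyes
for i in range(4): eyes.get_image('top')"; python3 sg.py;python3 ov.py 9 "(315,215,78,70),(160,155,78,70)"
```

```text
t 22.70 pos [644.  206.7  57. ] yaw -103.13 zax [-0.0087 -0.0052] F [-13.5  -6.1  13.4] M [-1.18  3.15 -0.1 ] g 0.573 j [ -18.   39.   -7.   95.    6.   47. -131.]
stage xy 10.4 10.8 Fst -11.8 -9.0
t 22.90 pos [644.1 206.7  57. ] yaw -103.13 zax [-0.0088 -0.0052] F [-15.1  -6.6  15.7] M [-1.26  3.28 -0.09] g 0.576 j [ -18.   39.   -7.   95.    6.   47. -131.]
stage xy 10.4 10.8 Fst -13.3 -9.8
t 22.90 pos [644.1 206.7  57. ] yaw -103.13 zax [-0.0088 -0.0052] F [-15.1  -6.6  15.7] M [-1.26  3.28 -0.09] g 0.576 j [ -18.   39.   -7.   95.    6.   47. -131.]
block axis bottom [[643.7 206.4  12.2]]
```

View pics/scene_9.png

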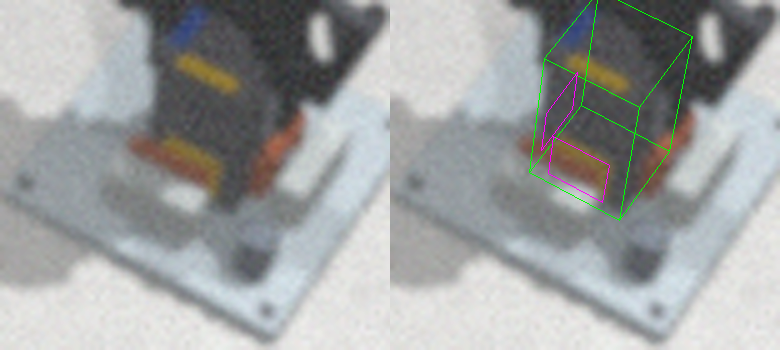

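View pics/top_9.png

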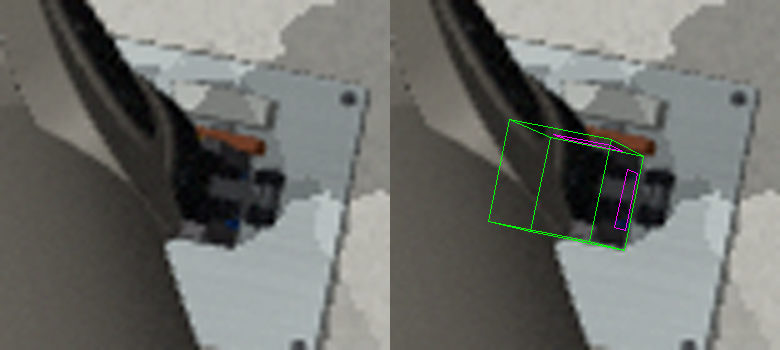

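```bash
cat > plates.py <<'E'
from h import *
import sys
sx,sy,a=631.5,198.5,np.radians(-13)
def W(L): return np.c_[sx+np.cos(a)*L[:,0]-np.sin(a)*L[:,1],sy+np.sin(a)*L[:,0]+np.cos(a)*L[:,1],L[:,2]]
def prof(f,cam,plate,t,u):
    # t along width, u along slide
    T,U=np.meshgrid(t,u,indexing="ij"); z=np.full(T.size,40.)
    L=np.c_[U.ravel(),T.ravel(),z] if plate=="far" else np.c_[T.ravel(),U.ravel(),z]
    p=proj(cam,W(L)).astype(np.float32).reshape(len(t),len(u),2)
    g=cv2.remap(f.astype(np.float32),p[...,0],p[...,1],cv2.INTER_CUBIC)
    return (g[...,0]-g[...,2])/(g.sum(2)+1)   # copperness
u=np.arange(20,60,.25); tt=np.arange(-27,28,3.)
if __name__=="__main__":
    for cam in("top","scene"):
        f0=np.load(f"{cam}0.npz")["frame"]; f1=np.load(f"{cam}_{sys.argv[1]}.npz")["frame"]
        for pl in("far","side"):
            A=prof(f0,cam,pl,tt,u);B=prof(f1,cam,pl,tt,u)
            print(cam,pl)
            for i,t in enumerate(tt):
                r=[]
                for q in(A[i],B[i]):
                    h=0.12
                    k=np.where((q[:-1]>h)&(q[1:]<=h))[0]; k2=np.where((q[:-1]<=h)&(q[1:]>h))[0]
                    r+=[u[k2[0]] if len(k2) else np.nan,u[k[-1]] if len(k) else np.nan,q.max()]
                print("t%4d before %.1f-%.1f (%.2f) now %.1f-%.1f (%.2f) back shift %.1f"%(t,*r,r[4]-r[1]))
E
python3 plates.py 9
```

```text
top far
t -27 before nan-nan (-0.01) now nan-nan (-0.01) back shift nan
t -24 before 29.8-35.2 (0.35) now 35.0-40.5 (0.32) back shift 5.2
t -21 before 29.2-36.8 (0.53) now 34.5-42.2 (0.54) back shift 5.5
t -18 before 28.8-37.0 (0.43) now 33.8-43.0 (0.37) back shift 6.0
t -15 before 28.8-38.0 (0.38) now 34.0-43.0 (0.34) back shift 5.0
t -12 before 28.8-37.8 (0.32) now 34.5-43.0 (0.39) back shift 5.2
t  -9 before 29.2-37.5 (0.37) now 35.2-42.8 (0.37) back shift 5.2
t  -6 before 29.0-37.5 (0.38) now 36.0-43.0 (0.35) back shift 5.5
t  -3 before 29.0-37.5 (0.35) now 37.5-43.8 (0.34) back shift 6.2
t   0 before 28.8-37.8 (0.34) now 37.8-43.2 (0.37) back shift 5.5
t   3 before 28.8-37.8 (0.34) now 38.0-43.2 (0.36) back shift 5.5
t   6 before 29.0-37.2 (0.37) now 27.5-42.5 (0.32) back shift 5.2
t   9 before 29.0-37.0 (0.40) now 36.0-43.2 (0.36) back shift 6.2
t  12 before 29.0-37.2 (0.34) now 36.0-42.8 (0.29) back shift 5.5
t  15 before 29.2-37.5 (0.35) now nan-nan (0.05) back shift nan
t  18 before 29.5-37.0 (0.36) now 41.8-44.0 (3.82) back shift 7.0
t  21 before nan-nan (0.12) now nan-nan 
[... 3169 characters left out ...]
.23) now 36.5-46.5 (0.22) back shift 5.0
t   0 before 33.0-40.8 (0.23) now 35.5-45.8 (0.24) back shift 5.0
t   3 before 32.5-39.8 (0.23) now 35.0-44.8 (0.27) back shift 5.0
t   6 before 32.8-39.5 (0.23) now 34.8-44.5 (0.26) back shift 5.0
t   9 before 32.5-40.2 (0.24) now 35.0-44.8 (0.22) back shift 4.5
t  12 before 32.5-40.8 (0.23) now 36.2-45.2 (0.21) back shift 4.5
t  15 before 32.8-41.8 (0.23) now 36.2-46.0 (0.20) back shift 4.2
t  18 before 34.2-42.5 (0.20) now 36.5-46.2 (0.21) back shift 3.8
t  21 before 35.2-41.8 (0.17) now 37.8-47.0 (0.20) back shift 5.2
t  24 before 36.8-41.8 (0.16) now 39.0-47.0 (0.17) back shift 5.2
t  27 before 38.0-41.2 (0.15) now 40.2-47.0 (0.18) back shift 5.8
```

Call:
carry_out(
  steps="0.03 -0.004 -0.003 -0.0005 0",
)

```text
t: 23.1
position: [644.4, 207.0, 57.2]
ee_rot: [[-0.228, -0.973, -0.017], [-0.973, 0.228, -0.01], [0.014, 0.014, -1.0]]
contact_force: [-14.0, -7.8, 11.3]
gripper_width: 0.577
```

```bash
python3 sg.py; python3 -c "
from station import eyes
for i in range(4): eyes.get_image('top')"; python3 ov.py 10 "(315,215,78,70),(160,155,78,70)"; python3 sg.py; python3 plates.py 10 | grep -E "top|scene|t -(21|18|15|12|9|6|3)|t   [03]"
```

```text
t 23.10 pos [644.4 207.   57.2] yaw -103.20 zax [-0.017  -0.0104] F [-14.   -7.8  11.3] M [-1.7   3.02 -0.12] g 0.577 j [ -18.   39.   -7.   95.    6.   48. -131.]
stage xy 10.6 11.1 Fst -11.9 -10.8
t 23.30 pos [644.4 207.   57.2] yaw -103.20 zax [-0.0172 -0.0106] F [-14.4  -7.7  13.2] M [-1.57  3.22 -0.09] g 0.568 j [ -18.   39.   -7.   95.    6.   48. -131.]
block axis bottom [[643.6 206.5  12.4]]
t 23.40 pos [644.4 207.   57.2] yaw -103.20 zax [-0.0171 -0.0105] F [-14.6  -8.3  13.3] M [-1.54  3.2  -0.13] g 0.575 j [ -18.   39.   -7.   95.    6.   48. -131.]
stage xy 10.7 11.2 Fst -12.4 -11.4
top far
t -21 before 29.2-36.8 (0.53) now 34.5-42.2 (0.66) back shift 5.5
t -18 before 28.8-37.0 (0.43) now 34.0-43.0 (0.38) back shift 6.0
t -15 before 28.8-38.0 (0.38) now 34.0-43.5 (0.37) back shift 5.5
t -12 before 28.8-37.8 (0.32) now 34.8-43.2 (0.36) back shift 5.5
t   0 before 28.8-37.8 (0.34) now 38.5-43.5 (0.34) back shift 5.8
t   3 before 28.8-37.8 (0.34) now 39.0-43.2 (0.34) back shift 5.5
top side
t -21 before 26.5-34.2 (0.21) now nan-nan (0.06) back shift nan
t -18 before 24.8-38.
[... 399 characters left out ...]
now nan-nan (0.10) back shift nan
t -15 before 30.0-37.8 (0.21) now 37.5-43.0 (0.16) back shift 5.2
t -12 before 29.8-40.0 (0.22) now 35.2-43.0 (0.16) back shift 3.0
t   0 before 29.8-39.5 (0.22) now 26.5-42.8 (0.23) back shift 3.2
t   3 before 30.0-38.8 (0.23) now 26.2-43.0 (0.21) back shift 4.2
scene side
t -21 before nan-nan (0.10) now nan-nan (0.05) back shift nan
t -18 before 33.0-38.2 (0.20) now 39.2-42.0 (0.14) back shift 3.8
t -15 before 32.5-39.0 (0.22) now 38.8-43.5 (0.15) back shift 4.5
t -12 before 32.5-39.8 (0.22) now 38.8-44.5 (0.19) back shift 4.8
t   0 before 33.0-40.8 (0.23) now 36.2-46.2 (0.25) back shift 5.5
t   3 before 32.5-39.8 (0.23) now 35.5-45.5 (0.26) back shift 5.8
```

Call:
carry_out(
  steps="0.03 0.003 0.003 0.0005 0; 0.03 0.003 0.003 0.001 -0.002; 0.03 0.001 0.001 0.002 -0.001; 0.03 0.001 0.001 0.002 0; 0.03 0.001 0.001 0.002 0; 0.03 0.001 0.001 0.002 0; 0.03 0.001 0.001 0.002 0; 0.03 0.002 0.001 0.002 0",
)

```text
t: 24.2
position: [638.3, 203.0, 56.8]
ee_rot: [[-0.225, -0.974, 0.002], [-0.974, 0.225, -0.0], [-0.0, -0.002, -1.0]]
contact_force: [-1.9, 1.8, 12.1]
gripper_width: 0.577
```

```bash
python3 sg.py
```

```text
t 24.20 pos [638.3 203.   56.8] yaw -102.99 zax [ 0.0021 -0.0003] F [-1.9  1.8 12.1] M [ 0.42  0.9  -0.12] g 0.577 j [ -18.   38.   -7.   97.    6.   46. -131.]
stage xy 5.6 5.9 Fst -2.3 1.4
```

Call:
carry_out(
  steps="0.03 0.002 0.001 0.002 0; 0.03 0.002 0.001 0.002 0; 0.03 0.002 0.001 0.002 0; 0.03 0.002 0.001 0.002 0",
)

```text
t: 24.6
position: [637.8, 202.7, 57.1]
ee_rot: [[-0.223, -0.975, 0.014], [-0.975, 0.223, 0.009], [-0.012, -0.012, -1.0]]
contact_force: [-2.7, 1.4, 12.6]
gripper_width: 0.572
```

```bash
python3 sg.py
```

```text
t 24.60 pos [637.8 202.7  57.1] yaw -102.86 zax [0.0138 0.0087] F [-2.7  1.4 12.6] M [ 0.12  1.18 -0.06] g 0.572 j [ -18.   37.   -7.   97.    6.   45. -131.]
stage xy 5.2 5.5 Fst -3.0 0.8
```

Call:
carry_out(
  steps="0.03 -0.008 -0.008 0 0.002",
)

```text
t: 24.7
position: [644.0, 206.1, 57.0]
ee_rot: [[-0.225, -0.974, 0.007], [-0.974, 0.225, 0.004], [-0.005, -0.005, -1.0]]
contact_force: [-14.6, -8.1, 6.2]
gripper_width: 0.575
```

```bash
python3 sg.py; python3 -c "
from station import eyes
for i in range(4): eyes.get_image('top')"; python3 sg.py
```

```text
t 24.70 pos [644.  206.1  57. ] yaw -103.03 zax [0.0065 0.0041] F [-14.6  -8.1   6.2] M [-2.43  3.93 -0.25] g 0.575 j [ -18.   38.   -7.   96.    6.   46. -131.]
stage xy 10.5 10.2 Fst -12.4 -11.2
t 24.90 pos [644.7 206.7  56.9] yaw -103.02 zax [0.0074 0.0046] F [-9.2 -3.9 11.5] M [-1.35  2.71 -0.17] g 0.575 j [ -18.   38.   -7.   96.    6.   46. -131.]
stage xy 11.1 10.9 Fst -8.1 -5.9
```

```bash
python3 ov.py 11 "(315,215,78,70),(160,155,78,70)"; python3 plates.py 11 | grep -E "top far|scene side|t -(21|18|15|12)|t   [036]|t  -"
```

```text
t 24.90 pos [644.7 206.7  56.9] yaw -103.02 zax [0.0074 0.0046] F [-9.2 -3.9 11.5] M [-1.35  2.71 -0.17] g 0.575 j [ -18.   38.   -7.   96.    6.   46. -131.]
block axis bottom [[645.1 206.9  12.1]]
top far
t -21 before 29.2-36.8 (0.53) now 35.2-43.2 (0.46) back shift 6.5
t -18 before 28.8-37.0 (0.43) now 34.5-44.0 (0.40) back shift 7.0
t -15 before 28.8-38.0 (0.38) now 35.0-43.8 (0.39) back shift 5.8
t -12 before 28.8-37.8 (0.32) now 35.5-43.5 (0.37) back shift 5.8
t  -9 before 29.2-37.5 (0.37) now 36.5-44.2 (0.34) back shift 6.8
t  -6 before 29.0-37.5 (0.38) now 36.8-44.8 (0.35) back shift 7.2
t  -3 before 29.0-37.5 (0.35) now 38.0-44.2 (0.38) back shift 6.8
t   0 before 28.8-37.8 (0.34) now 37.8-44.0 (0.39) back shift 6.2
t   3 before 28.8-37.8 (0.34) now 24.8-44.2 (0.34) back shift 6.5
t   6 before 29.0-37.2 (0.37) now 38.5-44.0 (0.35) back shift 6.8
t -21 before 26.5-34.2 (0.21) now nan-nan (0.06) back shift nan
t -18 before 24.8-38.0 (0.52) now nan-nan (0.06) back shift nan
t -15 before 25.0-37.5 (0.38) now nan-nan (0.06) back shift nan
t -12 before 25.0-37.8 (0.70) now nan-nan
[... 1025 characters left out ...]
w 27.2-43.0 (0.25) back shift 3.5
scene side
t -21 before nan-nan (0.10) now nan-nan (0.09) back shift nan
t -18 before 33.0-38.2 (0.20) now 38.2-42.8 (0.15) back shift 4.5
t -15 before 32.5-39.0 (0.22) now 38.5-44.2 (0.20) back shift 5.2
t -12 before 32.5-39.8 (0.22) now 38.5-45.2 (0.21) back shift 5.5
t  -9 before 32.5-40.5 (0.23) now 38.2-45.5 (0.24) back shift 5.0
t  -6 before 32.8-41.0 (0.23) now 37.8-46.2 (0.25) back shift 5.2
t  -3 before 32.8-41.5 (0.23) now 36.5-46.5 (0.24) back shift 5.0
t   0 before 33.0-40.8 (0.23) now 35.5-46.0 (0.26) back shift 5.2
t   3 before 32.5-39.8 (0.23) now 35.5-45.5 (0.26) back shift 5.8
t   6 before 32.8-39.5 (0.23) now 35.5-45.2 (0.25) back shift 5.8
```

```bash
python3 -c "
from station import eyes
import cv2
for i in range(8): d=eyes.get_image('scene')
cv2.imwrite('pics/fin.png',d['frame'][:,:,::-1])"; python3 sg.py
```

```text
t 25.40 pos [644.8 206.6  56.9] yaw -103.03 zax [0.0076 0.0047] F [-8.6 -4.3 11.2] M [-1.3   2.7  -0.23] g 0.571 j [ -18.   38.   -7.   96.    6.   46. -131.]
stage xy 11.1 10.9 Fst -7.4 -6.1
```

View pics/fin.png

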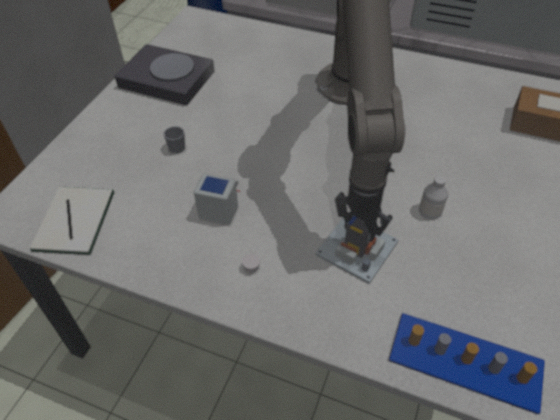

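The picture shows the block gripped in the stage corner at about (360,240). The bottle (433,200), cup (175,140) and dish (250,265) are where they were at the start. The arm pose is steady, so I am handing the job in.

```bash
python3 -c "
from station import arm
print(arm.job_done())"; python3 sg.py
```

```text
the job is handed in; nothing more can be done
None
the job is handed in; nothing more can be done
```

I carried out the full sequence and handed the job in at about 25 s, still gripping the block and pressing it into the corner. No verdict was reported.

**Reader:** I showed the blue mark, then the yellow mark. Each was held still for over 1.5 s. By the arm's pose and the camera checks, each mark was within about 1–2 mm of the read point, less than 0.2° off in yaw and tilt, with its centre about 65 mm high. No contact with the reader showed in the wrist force.

**Stage:**
- **Plates:** the block stands on the stage with the yellow side against the far plate. Measured in the images, the far plate is pushed in about 6.5 mm and the side plate about 5.3 mm (±0.7 mm). Both are past the 4 mm half-travel and short of the 8 mm stop.
- **Forces and pose:** the push is about 7 N and 6 N on the wrist (part of that is friction on the stage), with about 11 N downward. Tool tilt is 0.5° and the pose was steady for half a second before I handed in.

**What did not go to plan:**
- **First press:** it tilted the tool about 1.2°, so I backed off and pressed again. A second press also ended near 1.2°; the third is the final one.
- **Downward force:** it peaked briefly at about 39 N, through the held block, during the second press.
- **Camera disagreement:** the scene camera placed things about 2 mm differently from the top camera and the arm. This is within its stated calibration.
- **Side plate:** it could only be measured in the scene view, because the arm hid it from the top camera.

The bottle, cup and dish are where they were in the last picture.

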